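Free the lifter's pawl with a screwdriver and lower the blade into its nest

TASK

The flat ground blade is held up on the lifter of the honing nest by a ratchet pawl. Pick up the screwdriver, put its shaft in under the finger guard and under the leaning pawl, and flick the pawl up and right over to the other side, where it stays (move the pawl gently with the screwdriver, never with the fingers, and do not push the blade down before the pawl is free). Then press the blade down on its middle until it sits level on both rests inside the nest's lips, finish with a firm but not violent push of about 20 N so that it is fully home, leave the screwdriver lying flat on the bench, and do not disturb the other things.

Things in the scene. Friction and masses are not known exactly. Their poses are not given: they have to be found in the camera images.
- nest: Fixed honing nest. Origin: under the blade's seat, on the bench; x points away from the front (pawl) side, y to the left seen from the front, z up. Grey base x = -109 to 77, y = +-110, 12 mm high. Two steel rests at y = +-62 mm (86 mm along x, 22 along y), tops at z = 120 mm; lips round them up to z = 128 mm leave 79 mm along x, 167 mm along y for the blade.
- guard (a point): Middle of the lower edge of the finger guard, a plate across the front, before the pawl: x = -102.5 to -97.5 mm in the nest's frame, y = -107 to 49 mm, z = 93 to 125 mm, on two posts (10 mm wide, at y = -103 and 45 mm). Open below, down to the base top at z = 12 mm: a level rod goes in there, but must then be tipped up some 20 to 30 degrees to swing the pawl right over.
- pawl_pivot (a point): Pivot of the pawl, at (-62, -58, 85) mm in the nest's frame, middle of its thickness. Axes as the nest; the pawl turns about x. Boss radius 10 mm. Behind it stands a plate (front face x = -52 mm). To the left is the lifter's toothed bar, x = -70 to -54, y = -8 to 8 mm (teeth to -15), z = 104 mm up; under the leaning pawl, between pivot and bar, is free space for a rod.
- pawl_tip (a point): End of the pawl's nose, moves with the pawl. The pawl is a dark steel bar 75 mm long from the pivot to this point, 10 mm wide, 16 mm thick (x = -70 to -54 mm in the nest's frame). At the start it leans 40 degrees from the vertical to the left (+y), its nose under the lowest tooth of the toothed bar.
- pawl (a joint): Angle of the pawl (rad): 0 engaged (start), growing as it swings up and over to the right (-y), 0.70 upright, 1.745 parked, 60 degrees to the right. Only its weight holds it (0.1 kg, about 1 N to lift at mid length): let go below 0.6 it falls back, above 0.85 it falls over to 1.745 by itself.
- lifter (a joint): How far the lifter has gone down (m): 0 raised (start), 0.035 pad level with the rests, 0.037 its stop. A friction brake (14 N) holds it at any height; with the blade on it a further push of 4 to 8 N lowers it. While the pawl is engaged it goes down only a few mm, then bears on the pawl.
- pad_top (a point): Centre of the top of the lifter's pad (56 mm along x, 74 mm along y), under the middle of the blade, straight above the nest's origin; 155 mm above the bench when raised.
- seat (a point): Point 120 mm above the nest's origin, level with the tops of the rests: where the blade's origin shall be at the end. Axes as the nest.
- blade: Loose ground steel blade segment, flat bar 72 x 159 x 10 mm, 0.4 to 0.75 kg, lying on the raised lifter pad, long side along the nest's y. Origin: centre of its underside; z is the normal of its flat face.
- screwdriver: Loose screwdriver 174 mm long, lying on the bench. Origin: at mid length, on the underside as it lies at the start, 13 mm below its axis; long axis y. The round handle (diameter 26 mm) runs from y = 2 to 87 mm, the round steel shaft (diameter 4.4 mm) to y = -77 mm; the thin flat tip beyond that, to -87 mm, bears no load.
- cup_wheel: Bystander: round white grinding cup wheel, 102 mm diameter, 24 mm high, lying flat.
- oil_stone: Bystander: small brown sharpening stone 20 x 85 x 12 mm, lying flat.
- marker: Bystander: marker pen 135 mm long, 17 mm thick, lying.
- dust_brush: Bystander: wooden flat brush 168 mm long, 10 mm thick, lying.
- pen_loupe: Bystander: black pen-shaped loupe 130 mm long, 21 mm thick, lying.

How it is judged:
By the outcome, as a careful person would: the job done as asked, in the order asked, and still so for the second after the job is handed in, with the robot touching nothing.
It also fails if it takes over 72 s, if anything falls off the work surface, if the arm or the gripper's body presses on something with over 40 N, if the wrist force passes 120 N, or if a joint passes its speed limit or range.

ROBOT

A 6-joint arm with a two-finger parallel gripper is mounted at the origin on a cart in front of the work surface, level with it; the furniture and walls round the work are solid. World frame = base frame: x ahead of the robot, y to its left, z up, the work surface at z = 0. Lengths are in m, angles in degrees, forces in N, time in s.
With the tool pointing down it reaches from about 0.375 to 0.9 m from the base axis. Payload 3.1 kg.
Tool frame: the origin (TCP) lies between the finger pads; the fingertips stand 11 mm ahead of it and the grasp point (between the pads) lies 8 mm behind it; z points along the fingers, y is the direction in which the jaws open and shut (so a half turn about z gives the same grasp; the last joint's range is limited). The gripper opens to 87 mm and grips with 3 to 60 N. Pads are 19 mm wide; open, the fingers measure 117 mm over their backs; the gripper's body (75 mm by 190 mm) begins 51 mm behind the grasp point.
Start: joints at [56.465, 30.224, 82.088, -0, 67.689, -10.227], TCP at [0.247, 0.574, 0.234] pointing down, gripper open.
Joint ranges: [-176.69, 176.69], [-43.24, 126.21], [12.49, 139.97], [-82, 262], [0, 151.66], [-163.58, 163.58]. Speed limits (degrees/s): [159.86, 159.86, 180, 180, 180, 180].

INTERFACE

Orientations are given as a 3x3 rotation matrix whose columns are the frame's x, y, z axes.
In Python, from rig import bot, vision gives the robot as it stands. The module is installed in compiled form; this text tells all that it offers.
- The arm moves only by the tool jog_arm, never from a script. Its argument "rows" is a list of rows, each an object with "dp": the shift along the tool's x, y, z in mm, a list of three; "turn": the turn, a rotation vector about the tool's x, y, z in degrees, a list of three; "grip": the opening, from 0 (shut) to 1 (fully open). A call has 1 to 10 rows; each row is the pose to reach, as a shift and turn from the pose commanded when the call began, along the tool's axes at that moment; what a row does not reach only later rows make up. A row lasts 1/10 s, in which the tool goes at most 50 mm and 8.59 degrees, less where a joint would pass 70% of its speed; a pose out of reach is approached as far as the arm can. A call with a gripper value outside its range is refused whole. The fingers move at their own pace and stop on an object; the grip force is fixed at half the most. Time passes only in rows, so rows that repeat a pose let the fingers close. It gives the time, the measured TCP pose, the force and the opening at its end, in the units of the state.
- bot.read_state(): the state, without advancing time (a new reading comes with each control period).
- vision.capture(name): name is "scene" or "side" or "wrist"; returns (picture, depth): 420x560x3 uint8, red, green, blue; 420x560 float32, m along the optical axis (not along the pixel's ray), 0 where there is no reading.
- vision.camera_info(name): a dict with "vertical_fov" (degrees; the focal length in pixels is half the picture's height over the tangent of half this angle, whatever the lens; pixels are square), "cx", "cy" (the principal point, pixels), "k1" (the pictures are not rectified: a ray, as slopes to the right and down, at radius r is drawn at 1 + k1 r^2 times it, then the intrinsics apply), "position" and "rotation" of the camera in the world. Camera axes: x right, y down, z forward; pixel columns grow to the right and rows downward; lengths in m; the calibration is good to about 2 mm. A picture is of the moment at which its call begins: read the wrist's pose just before it. camera_info takes no time and is no camera call; for the wrist camera it gives the pose at the moment of the call.
- bot.hand_in(): hands the job in, once; it reports no verdict.
The state is a dict: "time_s": time; "joint_positions": joint angles; "qvel": joint speeds; "tau": joint torques, N m; "position": TCP position; "tcp_rot": TCP orientation; "force": force on the tool from outside, world axes, zero at the start; "moment": the same for the moment, N m; "opening": opening from 0.0 (shut) to 1.0 (fully open).
Only numpy, scipy, OpenCV 4.12 (cv2) and the standard library are available. Lean on these libraries where they do the work, as an engineer would, in place of code of your own. Each camera call takes 0.05 s, during which the arm holds its last target.

## Working session

There is one attempt and no reset: what is moved stays moved. The work goes in short steps, Python scripts to look and compute and a tool call to move; the robot and the scene stay as the last step left them, time stands still between calls to the robot, and variables do not carry over. Pictures are saved under pics/ and viewed, and the job is handed in when it is done.

Besides the shell and the picture viewer there is one more tool, called after "Emit:" as name([rows], argument=value, ...), one row to a line, values as JSON. jog_arm: Moves the arm, as the interface text tells. Its arguments: {"type":"object","properties":{"rows":{"type":"array"}},"required":["rows"]}

```bash
mkdir -p pics
cat > h.py <<'E'
import numpy as np, cv2
from rig import bot, vision
def cap(n,f=None):
    info=vision.camera_info(n); p,d=vision.capture(n)
    if f: cv2.imwrite('pics/'+f,p[:,:,::-1])
    np.savez('/tmp/'+(f or n)+'.npz',p=p,d=d,**{k:np.array(v) for k,v in info.items() if not isinstance(v,str)})
    return p,d,info
def fl(info): return 210/np.tan(np.radians(float(info['vertical_fov']))/2)
def K(info):
    f=fl(info); return np.array([[f,0,float(info['cx'])],[0,f,float(info['cy'])],[0,0,1.]])
def rays(info,uv):
    uv=np.array(uv,float).reshape(-1,2)
    f=fl(info); k=float(info['k1'])
    d=(uv-[float(info['cx']),float(info['cy'])])/f
    s=d.copy()
    for _ in range(20): s=d/(1+k*(s**2).sum(1,keepdims=True))
    return np.c_[s,np.ones(len(s))]
def onplane(info,uv,z):
    r=rays(info,uv)@np.array(info['rotation']).T; o=np.array(info['position'])
    return o+r*((z-o[2])/r[:,2:3])
def withdepth(info,uv,d):
    uv=np.array(uv).reshape(-1,2)
    dd=np.array([d[int(round(v)),int(round(u))] for u,v in uv])
    return np.array(info['position'])+(rays(info,uv)*dd[:,None])@np.array(info['rotation']).T
def proj(info,P):
    P=np.array(P,float).reshape(-1,3)
    c=(P-np.array(info['position']))@np.array(info['rotation'])
    s=c[:,:2]/c[:,2:]; s=s*(1+float(info['k1'])*(s**2).sum(1,keepdims=True))
    return s*fl(info)+[float(info['cx']),float(info['cy'])]
def load(f): return np.load('/tmp/'+f+'.npz')
def cloud(L):
    v,u=np.mgrid[0:420,0:560]; uv=np.c_[u.ravel(),v.ravel()]
    r=rays(L,uv)*L['d'].reshape(-1,1)
    return (np.array(L['position'])+r@np.array(L['rotation']).T).reshape(420,560,3)
E
python3 - <<'E'
from h import *
np.set_printoptions(precision=4,suppress=True)
for n in ['scene','side','wrist']:
    p,d,i=cap(n,n+'0.png'); print(n,i,(d>0).mean())
print(bot.read_state())
E
```

```text
scene {'vertical_fov': 52.74551785276545, 'cx': 282.3197960670283, 'cy': 211.9821562348377, 'k1': 0.0035426948837974596, 'position': array([ 0.0459, -0.4785,  1.1604]), 'rotation': array([[ 0.7652, -0.5289,  0.3671],
       [-0.6438, -0.6329,  0.4301],
       [ 0.0049, -0.5654, -0.8248]])} 0.9960671768707483
side {'vertical_fov': 45.86966334746232, 'cx': 283.92393742586, 'cy': 210.89286948962584, 'k1': 0.04468657878697137, 'position': array([0.2315, 1.2346, 1.1237]), 'rotation': array([[-0.9675, -0.1635,  0.1928],
       [-0.2528,  0.6275, -0.7364],
       [-0.0006, -0.7612, -0.6485]])} 0.995969387755102
wrist {'vertical_fov': 60.78378456209725, 'cx': 285.03239034325145, 'cy': 214.85216114986216, 'k1': -0.08368137500075357, 'position': array([0.1867, 0.5982, 0.3846]), 'rotation': array([[ 0.395 ,  0.8916,  0.2215],
       [ 0.9187, -0.3827, -0.0978],
       [-0.0024,  0.2421, -0.9703]])} 0.9881845238095238
{'time_s': 0.15, 'joint_positions': array([ 56.4654,  30.2655,  82.1377,  -0.0011,  67.6871, -10.229 ]), 'qvel': array([ 0.0788, -0.1638, -0.2232,  0.0018, -0.0033,  0.0446]), 'tau': array([  0.001 , -44.0432, -17.6843,   0.0634,   0.0552,  -0.0001]), 'position': array([0.247 , 0.5736, 0.2328]), 'tcp_rot': array([[-0.9184,  0.3956, -0.0009],
       [ 0.3956,  0.9184, -0.0013],
       [ 0.0003, -0.0016, -1.    ]]), 'force': array([0.4772, 0.7687, 0.2252]), 'moment': array([0.0065, 0.0381, 0.0084]), 'opening': 1.0007279896340397}
```

View pics/scene0.png

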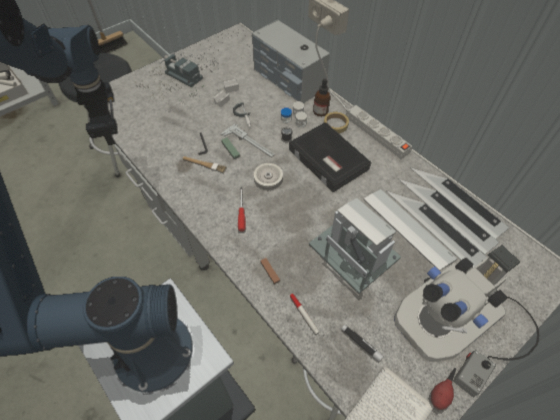

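View pics/side0.png

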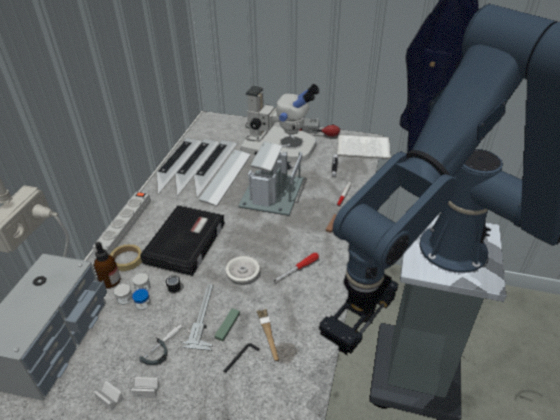

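View pics/wrist0.png

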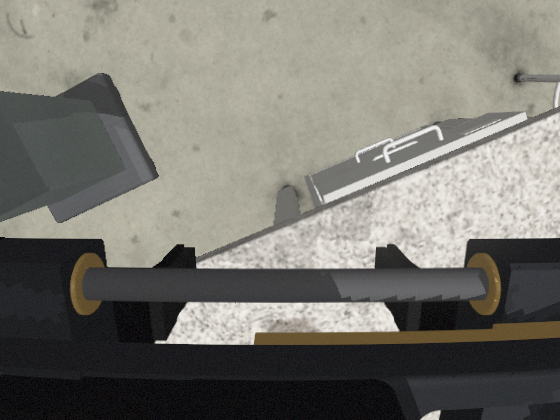

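Scene view: nest around (355,245), red-handled screwdriver around (241,208), cup wheel (267,176), stone (270,271), marker (305,313), loupe (362,342). I'll zoom in and measure.

Run:
```python
from h import *
np.set_printoptions(precision=4,suppress=True)
a=load('scene0.png');b=load('side0.png')
c=a['p'][180:310,290:420][:,:,::-1]; d=b['p'][120:230,220:340][:,:,::-1]
cv2.imwrite('pics/cr.png',np.hstack([cv2.resize(c,(395,395),interpolation=2),cv2.resize(d,(395,395),interpolation=2)]))
for n,L in(('sc',a),('si',b)):
    X=cloud(L); hsv=cv2.cvtColor(L['p'],cv2.COLOR_RGB2HSV)
    # base top z~12mm
    C=X.reshape(-1,3)
    red=(hsv[...,1]>150)&((hsv[...,0]<8)|(hsv[...,0]>172))&(hsv[...,2]>90)
    nn,lab,st,ce=cv2.connectedComponentsWithStats(red.astype('uint8'))
    for k in range(1,nn):
        if st[k,4]>20:
            P=X[lab==k]; print(n,'red',ce[k],st[k,4],np.median(P,0),hsv[lab==k].mean(0))
    # blade top: ~165mm
    m=(abs(X[...,2]-.165)<.006)&(X[...,0]>.35)&(X[...,0]<.95)&(abs(X[...,1])<.45)
    nn,lab,st,ce=cv2.connectedComponentsWithStats(m.astype('uint8'))
    for k in range(1,nn):
        if st[k,4]>30:
            P=X[lab==k]; r=cv2.minAreaRect((P[:,:2]*1000).astype('float32')); print(n,'bladetop',ce[k],st[k,4],r,np.median(P[:,2]))
    m=(abs(X[...,2]-.012)<.005)&(X[...,0]>.35)&(X[...,0]<.95)&(abs(X[...,1])<.45)
    nn,lab,st,ce=cv2.connectedComponentsWithStats(m.astype('uint8'))
    for k in range(1,nn):
        if st[k,4]>60:
            P=X[lab==k]; r=cv2.minAreaRect((P[:,:2]*1000).astype('float32')); print(n,'base',ce[k],st[k,4],r)
```

```text
sc red [240.9479 218.7812] 96 [0.4319 0.1778 0.0252] [  1.7812 166.875  162.4271]
sc red [295.     300.1702] 47 [ 0.3861 -0.1391  0.0157] [  1.1064 172.0213 154.8723]
sc bladetop [366.6407 220.4561] 1208 ((653.8423461914062, -130.39048767089844), (74.70545959472656, 158.00967407226562), 0.5080317258834839) 0.1651978952646458
sc base [325.7014 172.5625] 144 ((776.429443359375, 161.02731323242188), (141.3482208251953, 299.69329833984375), 30.157575607299805)
sc base [216.2889 166.1222] 90 ((504.4010925292969, 424.0115661621094), (30.25803565979004, 68.01030731201172), 25.779891967773438)
sc base [267.9824 174.4   ] 170 ((621.0394897460938, 273.45086669921875), (71.04320526123047, 68.53704833984375), 14.327363014221191)
sc base [410.3349 227.3797] 1717 ((834.64208984375, -182.1609649658203), (341.0296936035156, 82.5501937866211), 87.06779479980469)
sc base [441.2512 226.1452] 1019 ((914.6483764648438, -232.90708923339844), (300.81549072265625, 73.38618469238281), 87.18623352050781)
sc base [348.8732 262.2472] 1246 ((639.2693481445312, -129.78134155273438), (189.90724182128906, 222.29010
[... 1765 characters left out ...]
4688, 14.780324935913086), 82.1591796875)
si base [329.9545 223.4394] 66 ((392.3619384765625, -15.373645782470703), (87.657958984375, 19.347522735595703), 82.63616943359375)
si base [165.9429 266.9257] 175 ((845.1664428710938, 318.163818359375), (217.75091552734375, 71.71654510498047), 16.83270835876465)
si base [241.5732 268.3374] 246 ((616.02880859375, 264.6844787597656), (72.40988159179688, 75.35221862792969), 37.356075286865234)
si base [232.3187 313.8681] 91 ((589.148193359375, 432.67755126953125), (35.47597885131836, 28.17222785949707), 84.7385025024414)
si base [264.0698 320.    ] 86 ((500.4012756347656, 428.01556396484375), (26.633953094482422, 55.58586883544922), 24.655059814453125)
```

View pics/cr.png

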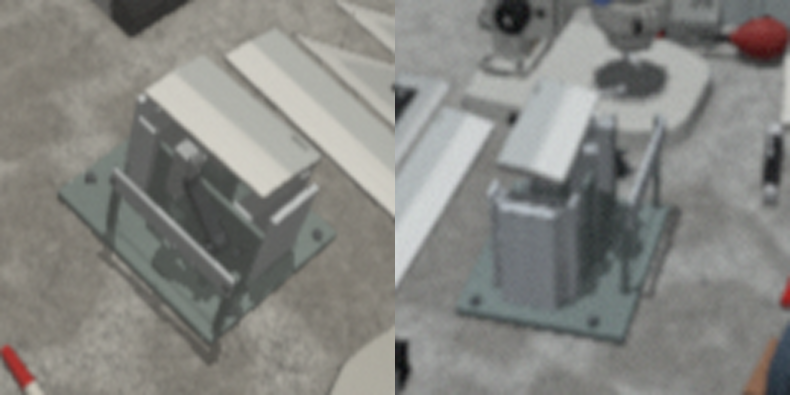

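Run:
```python
from h import *
np.set_printoptions(precision=4,suppress=True)
a=load('scene0.png');b=load('side0.png')
c=a['p'][160:240,200:290][:,:,::-1]; d=b['p'][240:290,260:330][:,:,::-1]
cv2.imwrite('pics/cr2.png',np.hstack([cv2.resize(c,(450,400),interpolation=2),cv2.resize(d,(350,400),interpolation=2)]))
for L in(a,b):
    hsv=cv2.cvtColor(L['p'],cv2.COLOR_RGB2HSV)
    m=((hsv[...,1]>120)&((hsv[...,0]<8)|(hsv[...,0]>172))&(hsv[...,2]>60)).astype('uint8')
    X=cloud(L); m&=((abs(X[...,0]-.43)<.1)&(abs(X[...,1]-.18)<.1)).astype('uint8')
    v,u=np.nonzero(m); r=cv2.minAreaRect(np.c_[u,v].astype('float32')); print(r)
    box=cv2.boxPoints(r); box=np.roll(box,0 if np.linalg.norm(box[1]-box[0])<np.linalg.norm(box[2]-box[1]) else 1,0)
    e=[(box[0]+box[1])/2,(box[2]+box[3])/2]; print(e,onplane(L,e,.013))
L=load('wrist0.png'); print(proj(L,[[.247,.5736,.2328],[.247,.5736,.2218]]))
```

```text
((241.0, 219.0), (22.0, 6.0), 90.0)
[array([241., 208.], dtype=float32), array([241., 230.], dtype=float32)] [[0.4621 0.2195 0.013 ]
 [0.4106 0.151  0.013 ]]
((307.1911926269531, 260.4853210449219), (7.202939987182617, 23.49530601501465), 59.03623962402344)
[array([297.1177, 266.5294], dtype=float32), array([317.2647, 254.4412], dtype=float32)] [[0.4566 0.2162 0.013 ]
 [0.4077 0.1502 0.013 ]]
[[288.5164 272.8064]
 [288.3594 263.8025]]
```

View pics/cr2.png

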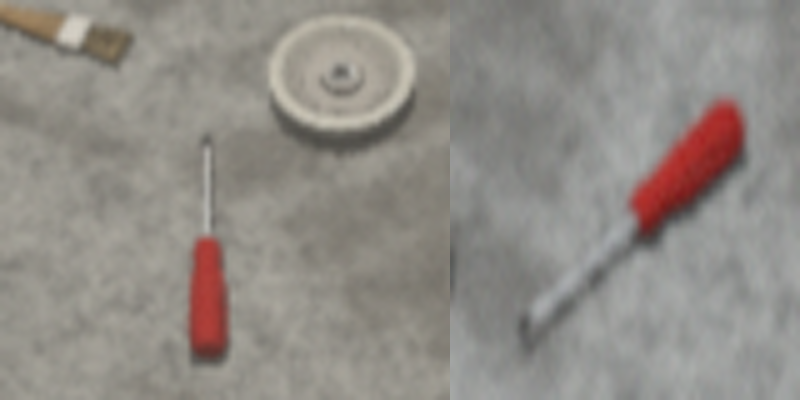

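Emit:
jog_arm([
  {"dp":[-32,-31,0],"turn":[0,0,8.5],"grip":1},
  {"dp":[-64,-62,0],"turn":[0,0,17],"grip":1},
  {"dp":[-96,-93,0],"turn":[0,0,25.5],"grip":1},
  {"dp":[-128,-124,0],"turn":[0,0,34],"grip":1},
  {"dp":[-160,-154,0],"turn":[0,0,42.5],"grip":1},
  {"dp":[-193,-184,0],"turn":[0,0,51],"grip":1},
  {"dp":[-225,-215,0],"turn":[0,0,59.5],"grip":1},
  {"dp":[-257,-246,0],"turn":[0,0,68],"grip":1},
  {"dp":[-289,-276,0],"turn":[0,0,76.5],"grip":1},
  {"dp":[-321,-307,0],"turn":[0,0,85],"grip":1},
])

```text
time_s: 1.15
position: [0.421, 0.1634, 0.2336]
tcp_rot: [[0.32, 0.947, 0.0], [0.947, -0.32, 0.0], [0.0, 0.0, -1.0]]
force: [0.7, 0.3, 0.2]
opening: 1.0
```

Emit:
jog_arm([
  {"dp":[0,0,0],"turn":[0,0,8.5],"grip":1},
  {"dp":[0,0,0],"turn":[0,0,17],"grip":1},
  {"dp":[0,0,0],"turn":[0,0,18.3],"grip":1},
  {"dp":[0,0,0],"turn":[0,0,18.3],"grip":1},
])

```text
time_s: 1.55
position: [0.4204, 0.165, 0.2335]
tcp_rot: [[0.594, 0.804, -0.0], [0.804, -0.594, -0.0], [-0.0, -0.0, -1.0]]
force: [-0.2, 0.6, -0.1]
opening: 1.001
```

Run:
```python
from h import *
np.set_printoptions(precision=4,suppress=True)
p,d,i=cap('wrist','wrist1.png')
s=bot.read_state(); print(s['time_s'],s['position'],s['tcp_rot'],s['joint_positions'])
```

```text
1.6 [0.4204 0.1652 0.2335] [[ 0.5939  0.8045 -0.0002]
 [ 0.8045 -0.5939 -0.    ]
 [-0.0002 -0.0002 -1.    ]] [  7.234   16.9304 106.0131  -0.0001  57.07    43.6674]
```

View pics/wrist1.png

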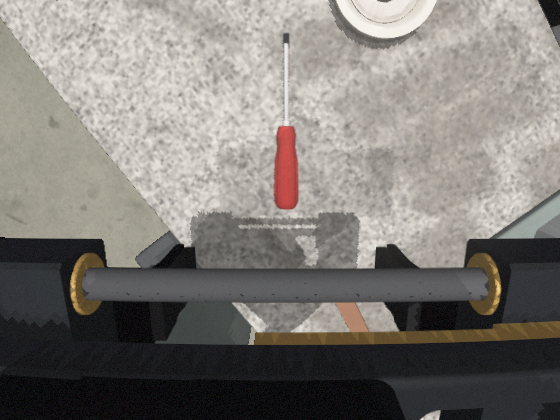

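The screwdriver is clear and in line with the tool: handle rear at (287,209), handle front at (286,126), tip at (286,33).

Run:
```python
from h import *
np.set_printoptions(precision=4,suppress=True)
L=load('wrist1.png'); hsv=cv2.cvtColor(L['p'],cv2.COLOR_RGB2HSV)
m=((hsv[...,1]>120)&((hsv[...,0]<8)|(hsv[...,0]>172))&(hsv[...,2]>60)).astype('uint8'); m[225:]=0
v,u=np.nonzero(m); P=onplane(L,np.c_[u,v],.018)[:,:2]
c=P.mean(0); w,V=np.linalg.eigh(np.cov((P-c).T)); a=V[:,1]; a*=np.sign(a[0]); t=(P-c)@a
print(c,a,np.degrees(np.arctan2(a[1],a[0])),t.min(),t.max(), c+a*(t.min()+t.max())/2)
tip=onplane(L,[[286,33],[286,126],[287,209]],.013); print(tip)
R=np.array([[.5939,.8045],[.8045,-.5939]]); T=np.array([.4204,.1652])
print('handle mid in tool',(c+a*(t.min()+t.max())/2-T)@R, 'tip', (tip[:,:2]-T)@R, 'axis in tool',a@R)
X=cloud(L); print('bench z',np.median(X[100:200,330:430,2]), X[160:175,280:292,2].max())
```

```text
[0.4339 0.1804] [0.5889 0.8082] 53.91783973211486 -0.04044725442232068 0.042881091561138875 [0.4346 0.1814]
[[0.5129 0.2872 0.013 ]
 [0.4601 0.2155 0.013 ]
 [0.4097 0.1453 0.013 ]]
handle mid in tool [0.0215 0.0018] tip [[ 0.1531  0.002 ]
 [ 0.0641  0.002 ]
 [-0.0224  0.0032]] axis in tool [ 0.9999 -0.0062]
bench z 0.00040355722700344265 0.3853767053630092
```

Emit:
jog_arm([
  {"dp":[11,1,35],"turn":[0,0,-0.4],"grip":1},
  {"dp":[21,2,75],"turn":[0,0,-0.4],"grip":1},
  {"dp":[21,2,115],"turn":[0,0,-0.4],"grip":1},
  {"dp":[21,2,155],"turn":[0,0,-0.4],"grip":1},
  {"dp":[21,2,185],"turn":[0,0,-0.4],"grip":1},
  {"dp":[21,2,205],"turn":[0,0,-0.4],"grip":1},
  {"dp":[21,2,214],"turn":[0,0,-0.4],"grip":1},
  {"dp":[21,2,219],"turn":[0,0,-0.4],"grip":1},
  {"dp":[21,2,219],"turn":[0,0,-0.4],"grip":1},
  {"dp":[21,2,219],"turn":[0,0,-0.4],"grip":1},
])

```text
time_s: 2.6
position: [0.4354, 0.1809, 0.0154]
tcp_rot: [[0.59, 0.807, 0.002], [0.807, -0.59, 0.0], [0.001, 0.001, -1.0]]
force: [-0.3, -0.1, 0.4]
opening: 0.998
```

Emit:
jog_arm([
  {"dp":[0,0,0],"turn":[0,0,0],"grip":0.4},
  {"dp":[0,0,0],"turn":[0,0,0],"grip":0},
  {"dp":[0,0,0],"turn":[0,0,0],"grip":0},
  {"dp":[0,0,0],"turn":[0,0,0],"grip":0},
  {"dp":[0,0,0],"turn":[0,0,0],"grip":0},
  {"dp":[0,0,0],"turn":[0,0,0],"grip":0},
  {"dp":[0,0,0],"turn":[0,0,0],"grip":0},
  {"dp":[0,0,0],"turn":[0,0,0],"grip":0},
])

```text
time_s: 3.4
position: [0.4347, 0.1807, 0.0145]
tcp_rot: [[0.591, 0.807, -0.0], [0.807, -0.591, -0.0], [-0.0, -0.0, -1.0]]
force: [-0.0, -0.3, -1.3]
opening: 0.358
```

Emit:
jog_arm([
  {"dp":[0,0,0],"turn":[0,0,0],"grip":0},
  {"dp":[0,0,0],"turn":[0,0,0],"grip":0},
  {"dp":[0,0,0],"turn":[0,0,0],"grip":0},
])

```text
time_s: 3.7
position: [0.4346, 0.1807, 0.0145]
tcp_rot: [[0.591, 0.807, -0.0], [0.807, -0.591, -0.0], [-0.0, -0.0, -1.0]]
force: [-0.2, 0.1, -1.3]
opening: 0.295
```

Emit:
jog_arm([
  {"dp":[0,0,-30],"turn":[0,0,0],"grip":0},
  {"dp":[-20,12,-70],"turn":[0,0,5],"grip":0},
  {"dp":[-56,33,-105],"turn":[0,0,12],"grip":0},
  {"dp":[-92,54,-140],"turn":[0,0,19],"grip":0},
  {"dp":[-128,75,-175],"turn":[0,0,26],"grip":0},
  {"dp":[-164,97,-210],"turn":[0,0,33],"grip":0},
  {"dp":[-200,118,-220],"turn":[0,0,40],"grip":0},
  {"dp":[-236,139,-220],"turn":[0,0,47],"grip":0},
  {"dp":[-270,159,-220],"turn":[0,0,53.8],"grip":0},
  {"dp":[-299,176,-220],"turn":[0,0,53.8],"grip":0},
])

```text
time_s: 4.7
position: [0.3996, -0.1668, 0.235]
tcp_rot: [[1.0, -0.004, 0.001], [-0.004, -1.0, -0.001], [0.001, 0.001, -1.0]]
force: [-0.2, 0.7, -1.2]
opening: 0.288
```

Emit:
jog_arm([
  {"dp":[0,0,0],"turn":[0,0,0],"grip":0},
  {"dp":[0,0,0],"turn":[0,0,0],"grip":0},
  {"dp":[0,0,0],"turn":[0,0,0],"grip":0},
])

```text
time_s: 5.0
position: [0.3995, -0.1633, 0.2342]
tcp_rot: [[1.0, 0.001, -0.001], [0.001, -1.0, 0.001], [-0.001, -0.001, -1.0]]
force: [-0.2, 0.6, -0.4]
opening: 0.29
```

Run:
```python
from h import *
np.set_printoptions(precision=4,suppress=True)
p,d,i=cap('wrist','wrist2.png'); cap('side','side2.png'); cap('scene','scene2.png')
s=bot.read_state(); print(s['time_s'],s['position'],s['tcp_rot'],s['joint_positions'],s['opening'],s['force'])
```

```text
5.15 [ 0.3999 -0.1632  0.2344] [[ 1.      0.0019 -0.0006]
 [ 0.0019 -1.      0.0005]
 [-0.0006 -0.0005 -1.    ]] [-37.0912  15.3137 108.4229   0.005   56.3088  52.7971] 0.28753427329893344 [-1.23    0.355   0.3203]
```

View pics/wrist2.png

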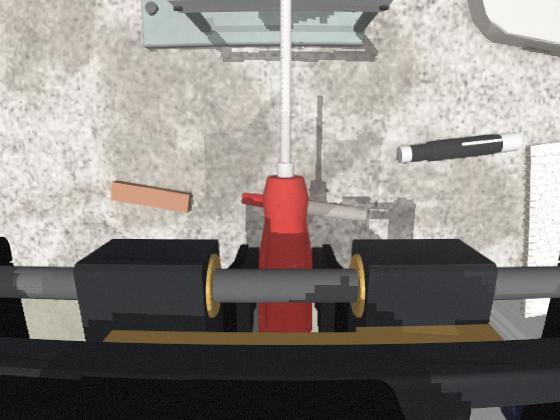

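View pics/side2.png

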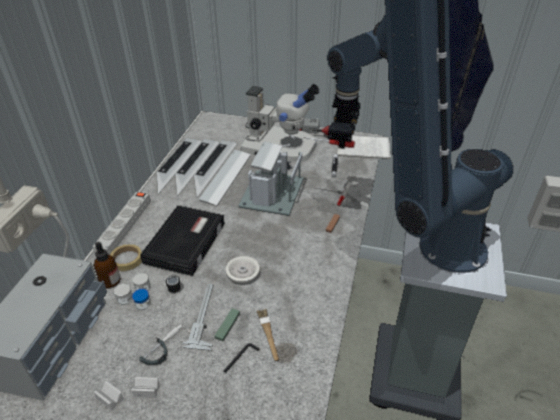

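Run:
```python
from h import *
np.set_printoptions(precision=4,suppress=True)
L=load('wrist2.png')
cv2.imwrite('pics/w2c.png',cv2.resize(L['p'][0:75,130:410][:,:,::-1],None,fx=2.8,fy=2.8,interpolation=2))
X=cloud(L)
m=(abs(X[...,2]-.012)<.004)&(X[...,0]>.52)
r=cv2.minAreaRect((X[m][:,:2]*1000).astype('float32')); print('base wrist',r)
print(onplane(L,[[143,46]],.012))
for f in['scene0.png','side0.png','wrist2.png']:
    X=cloud(load(f)); 
    for lo,hi in((.095,.121),(.121,.127)):
      m=(X[...,2]>lo)&(X[...,2]<hi)&(X[...,0]>.52)&(X[...,0]<.575)&(X[...,1]<-.04)&(X[...,1]>-.27)
      P=X[m]; 
      if len(P)>20: print(f,lo,len(P),P.min(0),P.max(0),np.polyfit(P[:,1],P[:,0],1),np.median(P,0))
    # lips/rests region corners, pawl dark
```

```text
base wrist ((567.0611572265625, -235.8934326171875), (426.72833251953125, 49.319793701171875), 89.79183197021484)
[[ 0.5443 -0.0235  0.012 ]]
scene0.png 0.095 215 [ 0.5506 -0.237   0.0953] [ 0.563  -0.0808  0.121 ] [-0.0073  0.5519] [ 0.5528 -0.1656  0.1089]
scene0.png 0.121 97 [ 0.5512 -0.2355  0.121 ] [ 0.5645 -0.0804  0.127 ] [0.0007 0.555 ] [ 0.554  -0.156   0.1248]
side0.png 0.095 82 [ 0.5484 -0.2343  0.0956] [ 0.5626 -0.0771  0.121 ] [0.0135 0.5547] [ 0.5512 -0.1346  0.1093]
side0.png 0.121 46 [ 0.5491 -0.2399  0.121 ] [ 0.5628 -0.0763  0.127 ] [-0.0047  0.5529] [ 0.5531 -0.1466  0.1245]
wrist2.png 0.095 2296 [ 0.5476 -0.2386  0.0951] [ 0.5515 -0.0838  0.121 ] [-0.0032  0.5499] [ 0.5504 -0.158   0.1093]
wrist2.png 0.121 141 [ 0.5494 -0.2382  0.121 ] [ 0.5512 -0.0849  0.1253] [-0.0023  0.5499] [ 0.5502 -0.123   0.1221]
```

View pics/w2c.png

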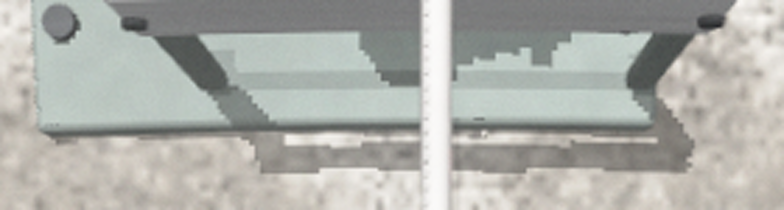

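Run:
```python
from h import *
np.set_printoptions(precision=4,suppress=True)
L=load('wrist2.png'); X=cloud(L)
T=np.array([.3999,-.1632,.2344])
print(proj(L,[T+[x,0,0] for x in(.045,.06,.09,.11,.13)]))
for v in (2,20,40,80,120,150):
    row=L['p'][v].astype(int); dd=L['d'][v]
    u=[k for k in range(265,310) if 0<dd[k]<.2]
    print(v,u[0],u[-1],X[v,(u[0]+u[-1])//2]-T)
```

```text
[[280.9984 175.0867]
 [280.9536 139.2768]
 [280.8826  63.639 ]
 [280.854   10.8713]
 [280.8463 -42.8767]]
2 280 290 [ 0.1131 -0.0016  0.0006]
20 281 290 [ 0.1064 -0.0016  0.0007]
40 281 290 [ 0.0986 -0.0016  0.0017]
80 281 290 [ 0.0835 -0.0017  0.0012]
120 281 290 [ 0.0678 -0.0017  0.0019]
150 281 290 [ 0.0557 -0.0017  0.0017]
```

Emit:
jog_arm([
  {"dp":[0,0,30],"turn":[0,0,0],"grip":0},
  {"dp":[0,1,65],"turn":[0,0,0],"grip":0},
  {"dp":[0,1,100],"turn":[0,0,0],"grip":0},
  {"dp":[0,1,130],"turn":[0,0,0],"grip":0},
  {"dp":[0,1,145],"turn":[0,0,0],"grip":0},
  {"dp":[0,1,149],"turn":[0,0,0],"grip":0},
  {"dp":[0,1,149],"turn":[0,0,0],"grip":0},
  {"dp":[0,1,149],"turn":[0,0,0],"grip":0},
  {"dp":[0,1,149],"turn":[0,0,0],"grip":0},
])

```text
time_s: 6.05
position: [0.4008, -0.1658, 0.0865]
tcp_rot: [[1.0, 0.0, 0.002], [0.0, -1.0, -0.001], [0.002, 0.001, -1.0]]
force: [-0.3, -0.2, -0.3]
opening: 0.291
```

Run:
```python
from h import *
np.set_printoptions(precision=4,suppress=True)
p,d,i=cap('wrist','wrist3.png'); cap('scene','scene3.png')
s=bot.read_state(); print(s['time_s'],s['position'],s['tcp_rot'],s['joint_positions'],s['opening'],s['force'])
a=load('scene3.png');
cv2.imwrite('pics/s3c.png',cv2.resize(a['p'][180:330,260:420][:,:,::-1],(640,600),interpolation=2))
```

```text
6.15 [ 0.4006 -0.1658  0.0864] [[ 1.      0.0001  0.0017]
 [ 0.0001 -1.     -0.0013]
 [ 0.0017  0.0013 -1.    ]] [-37.3174  31.7757 116.5058  -0.0012  31.5948  52.6788] 0.28903347280116987 [ 0.6324 -0.1227 -0.4139]
```

View pics/wrist3.png

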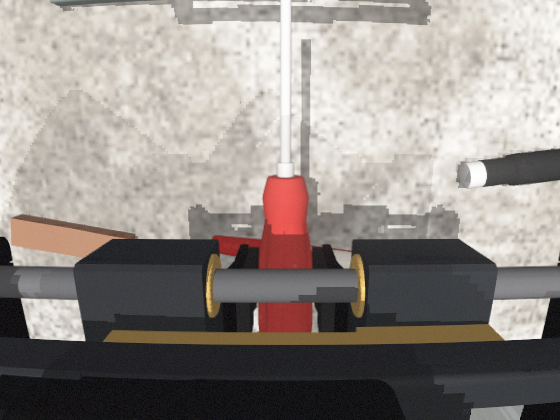

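View pics/s3c.png

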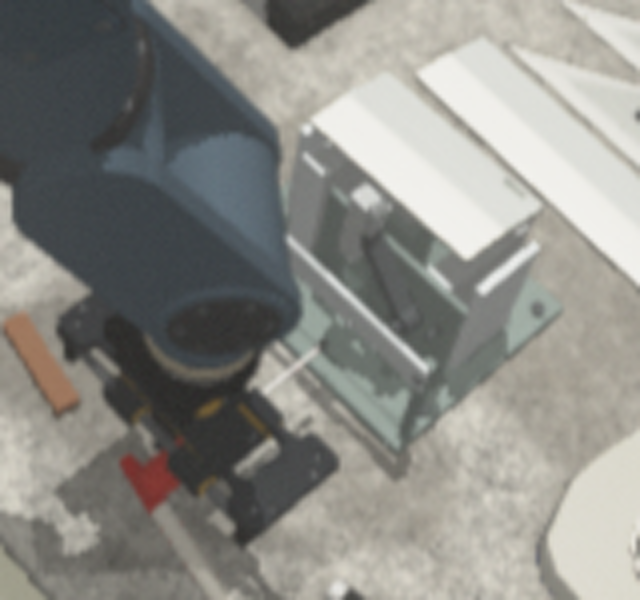

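Run:
```python
import numpy as np
from scipy.optimize import least_squares
D=[([30.2655,82.1377],[.247,.5736,.2328]),([16.9304,106.0131],[.4204,.1652,.2335]),([15.3137,108.4229],[.3999,-.1632,.2344]),([31.7757,116.5058],[.4006,-.1658,.0864])]
Q=np.radians([d[0] for d in D]);P=np.array([d[1] for d in D])
rho=np.sqrt((P[:,:2]**2).sum(1)-.111**2); z=P[:,2]; print(rho)
s=Q.sum(1)
for form in range(1):
    # l2 sin q2 + l3 sin(s-b)+c ; b elbow offset
    A=[];y=[]
    for i in range(4):
        A.append([np.sin(Q[i,0]),np.cos(Q[i,0])*0,np.sin(s[i]),0]);y.append(rho[i])
        A.append([np.cos(Q[i,0]),0,np.cos(s[i]),1]);y.append(z[i])
    x,res,_,_=np.linalg.lstsq(np.array(A),y,rcond=None); print(x,np.array(A)@x-y)
    A2=[]
    for i in range(4):
        A2.append([np.sin(Q[i,0]),np.sin(s[i]),0,-np.cos(s[i])]);A2.append([np.cos(Q[i,0]),np.cos(s[i]),1,np.sin(s[i])])
    x,res,_,_=np.linalg.lstsq(np.array(A2),y,rcond=None); print(x,np.array(A2)@x-y)
```

```text
[0.61457706 0.43784267 0.41741257 0.419105  ]
[ 4.87569808e-01 -1.38777878e-17  3.59275817e-01 -3.69366861e-02] [-0.03667876  0.01444904  0.00564931  0.00062305  0.01013001 -0.00061147
  0.02653491 -0.01446062]
[ 0.5881364   0.39065196 -0.02198324 -0.11285651] [ 3.48778458e-06 -3.50076629e-05 -1.06318788e-04  1.17360091e-05
  1.04631905e-04  6.09126004e-05 -1.17213695e-05 -3.76409466e-05]
```

Run:
```python
import numpy as np
from scipy.optimize import fsolve
l2,l3,H,e=0.5881364,0.39065196,-0.02198324,-0.11285651
for lt in(.2,.25,.3,.35):
  for (x,y,z,th) in((.4006,-.1658,.0864,0),(.4665,-.164,.085,0),(.475,-.164,.060,20),(.482,-.164,.048,27),(.482,-.187,.048,27),(.482,-.187,.048,20)):
    t=np.radians(th); zt=np.array([np.sin(t),0,-np.cos(t)])
    W=np.array([x,y,z])-lt*zt
    r=np.hypot(W[0],W[1]); rho=np.sqrt(r*r-.111**2); j1=np.arctan2(W[1],W[0])-np.arcsin(.111/r)
    zz=W[2]-(H+lt)
    f=lambda q:[l2*np.sin(q[0])+l3*np.sin(q[0]+q[1])-e*np.cos(q[0]+q[1])-rho, l2*np.cos(q[0])+l3*np.cos(q[0]+q[1])+e*np.sin(q[0]+q[1])-zz]
    q,_,ok,_=fsolve(f,[.5,2],full_output=1)
    s=q.sum(); fd=np.array([np.cos(j1)*np.sin(s),np.sin(j1)*np.sin(s),np.cos(s)])
    print(lt,(x,y,th),ok,np.degrees([j1,*q]).round(1),'j5',np.degrees(np.arccos(fd@zt)).round(1))
```

```text
0.2 (0.4006, -0.1658, 0) 1 [-37.3  31.8 116.5] j5 31.7
0.2 (0.4665, -0.164, 0) 1 [-32.3  34.4 107.9] j5 37.7
0.2 (0.475, -0.164, 20) 1 [-36.6  36.9 116.9] j5 15.3
0.2 (0.482, -0.164, 27) 1 [-37.9  39.6 119.4] j5 16.2
0.2 (0.482, -0.187, 27) 1 [-40.4  39.7 118.1] j5 17.1
0.2 (0.482, -0.187, 20) 1 [-38.5  38.8 114.9] j5 16.0
0.25 (0.4006, -0.1658, 0) 1 [-37.3  31.8 116.5] j5 31.7
0.25 (0.4665, -0.164, 0) 1 [-32.3  34.4 107.9] j5 37.7
0.25 (0.475, -0.164, 20) 1 [-38.1  37.  119.3] j5 14.4
0.25 (0.482, -0.164, 27) 1 [-40.   40.2 122.5] j5 17.4
0.25 (0.482, -0.187, 27) 1 [-42.5  40.2 121.1] j5 18.0
0.25 (0.482, -0.187, 20) 1 [-39.9  38.9 117.2] j5 15.1
0.3 (0.4006, -0.1658, 0) 1 [-37.3  31.8 116.5] j5 31.7
0.3 (0.4665, -0.164, 0) 1 [-32.3  34.4 107.9] j5 37.7
0.3 (0.475, -0.164, 20) 1 [-39.6  37.1 121.6] j5 13.8
0.3 (0.482, -0.164, 27) 1 [-42.2  41.1 125.7] j5 19.2
0.3 (0.482, -0.187, 27) 1 [-44.8  41.  124.1] j5 19.3
0.3 (0.482, -0.187, 20) 1 [-41.5  39.  119.5] j5 14.4
0.35 (0.4006, -0.1658, 0) 1 [-37.3  31.8 116.5] j5 31.7
0.35 (0.4665, -0.164, 0) 1 [-32.3  34.4 107.9] j5 37.7
0.35 (0.475, -0.164, 20) 1 [-41.3  37.4 123.9] j5 13.4
0.35 (0.482, -0.164, 27) 1 [-44.8  42.3 128.8] j5 21.5
0.35 (0.482, -0.187, 27) 1 [-47.4  42.  127.1] j5 21.1
0.35 (0.482, -0.187, 20) 1 [-43.1  39.3 121.8] j5 14.1
```

Emit:
jog_arm([
  {"dp":[0,0,0],"turn":[0,5,0],"grip":0},
  {"dp":[0,0,0],"turn":[0,5,0],"grip":0},
  {"dp":[0,0,0],"turn":[0,5,0],"grip":0},
])

```text
time_s: 6.45
position: [0.3998, -0.1657, 0.0859]
tcp_rot: [[0.996, -0.001, 0.086], [-0.001, -1.0, -0.0], [0.086, 0.0, -0.996]]
force: [0.5, -0.2, -1.1]
opening: 0.288
```

```bash
cat > k.py <<'E'
import numpy as np
from scipy.optimize import least_squares
from scipy.spatial.transform import Rotation as Ro
l2,l3,H,e=0.5881364,0.39065196,-0.02198324,-0.11285651
def fk(q,lt,sg=1):
    q=np.radians(q); s=q[1]+q[2]
    rz=lambda a:Ro.from_euler('z',a).as_matrix(); ry=lambda a:Ro.from_euler('y',a).as_matrix()
    R=rz(q[0])@ry(s)@rz(sg*q[3])@ry(q[4])@rz(q[5]+np.pi/2)
    W=rz(q[0])@np.array([l2*np.sin(q[1])+l3*np.sin(s)-e*np.cos(s),.111,0])
    W[2]=H+lt+l2*np.cos(q[1])+l3*np.cos(s)+e*np.sin(s)
    return W+lt*R[:,2],R
E
python3 - <<'E'
from h import *; from k import *
np.set_printoptions(precision=4,suppress=True)
s=bot.read_state(); q=s['joint_positions']; print(s['position'],q); print(s['tcp_rot'])
for sg in(1,-1):
  for lt in(.2,.25,.3): print(sg,lt,*fk(q,lt,sg))
E
```

```text
[ 0.3998 -0.1657  0.0859] [-39.5873  31.1774 119.8766   7.3636  25.3124  43.9253]
[[ 0.9963 -0.0012  0.0861]
 [-0.0012 -1.     -0.0001]
 [ 0.0861  0.     -0.9963]]
1 0.2 [ 0.3922 -0.1661  0.0855] [[ 0.9963 -0.0012  0.0861]
 [-0.0012 -1.     -0.0001]
 [ 0.0861  0.     -0.9963]]
1 0.25 [ 0.3965 -0.1661  0.0857] [[ 0.9963 -0.0012  0.0861]
 [-0.0012 -1.     -0.0001]
 [ 0.0861  0.     -0.9963]]
1 0.3 [ 0.4008 -0.1661  0.0859] [[ 0.9963 -0.0012  0.0861]
 [-0.0012 -1.     -0.0001]
 [ 0.0861  0.     -0.9963]]
-1 0.2 [ 0.3782 -0.183   0.0855] [[ 0.9742  0.225   0.0163]
 [ 0.2256 -0.9705 -0.0846]
 [-0.0032  0.0861 -0.9963]]
-1 0.25 [ 0.3791 -0.1872  0.0857] [[ 0.9742  0.225   0.0163]
 [ 0.2256 -0.9705 -0.0846]
 [-0.0032  0.0861 -0.9963]]
-1 0.3 [ 0.3799 -0.1914  0.0859] [[ 0.9742  0.225   0.0163]
 [ 0.2256 -0.9705 -0.0846]
 [-0.0032  0.0861 -0.9963]]
```

```bash
cat >> k.py <<'E'
def ik(p,R,q0,lt=.289):
    def f(q):
        P,Rq=fk(q,lt); return np.r_[(P-p)*10,Ro.from_matrix(R.T@Rq).as_rotvec()*3]
    r=least_squares(f,q0); return r.x,np.abs(r.fun).max()
E
python3 - <<'E'
from h import *; from k import *
np.set_printoptions(precision=1,suppress=True)
q=bot.read_state()['joint_positions']
def R(th): t=np.radians(th); return np.array([[np.cos(t),0,np.sin(t)],[0,-1,0],[np.sin(t),0,-np.cos(t)]])
O=np.array([.653,-.1303,0])
def tcp(p,th,zg,tipx=-54):  # rod y nest, axis z at guard rear edge x=-97.5
    t=np.radians(th); L=.1315
    ztip=zg+(tipx+97.5)*np.tan(t)
    a=np.array([tipx,p,ztip])/1000-L*np.array([np.cos(t),0,np.sin(t)])
    return O+a-.001*np.array([np.sin(t),0,-np.cos(t)])  # axis is 1mm below along tool z
for (p,th,zg,tx) in((-34,0,84,-56),(-34,7,85,-55),(-34,14,86,-54),(-34,20,87,-54),(-34,27,88,-54),(-40,27,88,-54),(-50,27,88,-54),(-58,27,88,-54),(-64,27,88,-54)):
    P=tcp(p,th,zg,tx); q,er=ik(P,R(th),q); print((p,th),(P*1000),q,'%.4f'%er)
E
```

```text
(-34, 0) [ 465.5 -164.3   85. ] [-32.4  34.4 108.   -0.   37.6  57.6] 0.0000
(-34, 7) [ 467.4 -164.3   75.2] [-34.7  34.5 112.9   8.7  27.2  47.7] 0.0000
(-34, 14) [ 471.2 -164.3   66. ] [-37.1  35.5 117.4  28.4  17.9  26.5] 0.0000
(-34, 20) [ 475.1 -164.3   58.8] [-39.3  37.3 121.1  65.1  13.8 -12. ] 0.0000
(-34, 27) [ 481.4 -164.3   51.4] [-41.8  40.3 125.  108.5  18.6 -58. ] 0.0000
(-40, 27) [ 481.4 -170.3   51.4] [-42.5  40.3 124.6 106.6  18.7 -56.7] 0.0000
(-50, 27) [ 481.4 -180.3   51.4] [-43.6  40.3 123.9 103.4  18.8 -54.4] 0.0000
(-58, 27) [ 481.4 -188.3   51.4] [-44.5  40.3 123.4 100.8  18.9 -52.6] 0.0000
(-64, 27) [ 481.4 -194.3   51.4] [-45.1  40.3 123.   98.9  19.  -51.3] 0.0000
```

Emit:
jog_arm([
  {"dp":[0,-1.4,0],"turn":[0,-4.95,0],"grip":0},
  {"dp":[0,-1.4,0],"turn":[0,-4.95,0],"grip":0},
  {"dp":[0,-1.4,0],"turn":[0,-4.95,0],"grip":0},
  {"dp":[0,-1.4,0],"turn":[0,-4.95,0],"grip":0},
])

```text
time_s: 6.85
position: [0.3999, -0.1638, 0.0855]
tcp_rot: [[1.0, 0.0, 0.001], [0.0, -1.0, 0.001], [0.001, -0.001, -1.0]]
force: [0.9, -0.1, -1.5]
opening: 0.291
```

Now insert level by about 65 mm.

Emit:
jog_arm([
  {"dp":[10,0,0.5],"turn":[0,0,0],"grip":0},
  {"dp":[20,0,0.5],"turn":[0,0,0],"grip":0},
  {"dp":[30,0,0.5],"turn":[0,0,0],"grip":0},
  {"dp":[40,0,0.5],"turn":[0,0,0],"grip":0},
  {"dp":[48,0,0.5],"turn":[0,0,0],"grip":0},
  {"dp":[56,0,0.5],"turn":[0,0,0],"grip":0},
  {"dp":[61,0,0.5],"turn":[0,0,0],"grip":0},
  {"dp":[65,0,0.5],"turn":[0,0,0],"grip":0},
  {"dp":[65,0,0.5],"turn":[0,0,0],"grip":0},
])

```text
time_s: 7.75
position: [0.4656, -0.1642, 0.0851]
tcp_rot: [[1.0, 0.0, 0.001], [0.0, -1.0, -0.0], [0.001, 0.0, -1.0]]
force: [-0.2, -0.7, 0.0]
opening: 0.29
```

Run:
```python
from h import *
np.set_printoptions(precision=4,suppress=True)
p,d,i=cap('wrist','wrist4.png'); cap('scene','scene4.png')
s=bot.read_state(); print(s['time_s'],s['position'],s['tcp_rot'],s['opening'],s['force'])
a=load('scene4.png');
cv2.imwrite('pics/s4c.png',cv2.resize(a['p'][200:300,300:410][:,:,::-1],(660,600),interpolation=2))
```

```text
7.85 [ 0.4647 -0.164   0.085 ] [[ 1.     -0.0001  0.0002]
 [-0.0001 -1.      0.0003]
 [ 0.0002 -0.0003 -1.    ]] 0.2878804587208948 [ 0.2567  0.2317 -0.3283]
```

View pics/wrist4.png

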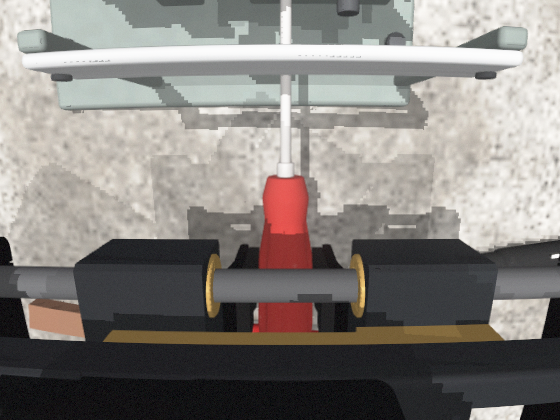

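View pics/s4c.png

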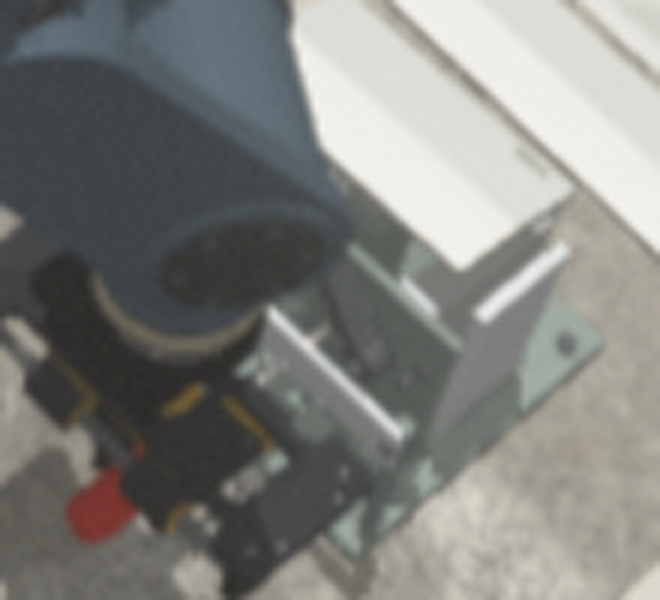

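Emit:
jog_arm([
  {"dp":[0.5,0,2.5],"turn":[0,1.75,0],"grip":0},
  {"dp":[1,0,5],"turn":[0,3.5,0],"grip":0},
  {"dp":[1.7,0,7.4],"turn":[0,5.25,0],"grip":0},
  {"dp":[2.4,0,9.8],"turn":[0,7,0],"grip":0},
  {"dp":[3.2,0,12.2],"turn":[0,8.75,0],"grip":0},
  {"dp":[4.0,0,14.5],"turn":[0,10.5,0],"grip":0},
  {"dp":[5.1,0,16.8],"turn":[0,12.25,0],"grip":0},
  {"dp":[6.2,0,19],"turn":[0,14,0],"grip":0},
  {"dp":[6.2,0,19],"turn":[0,14,0],"grip":0},
  {"dp":[6.2,0,19],"turn":[0,14,0],"grip":0},
])

```text
time_s: 8.85
position: [0.471, -0.1642, 0.0661]
tcp_rot: [[0.97, -0.001, 0.242], [-0.001, -1.0, 0.0], [0.242, -0.0, -0.97]]
force: [0.3, -0.4, -0.7]
opening: 0.288
```

Emit:
jog_arm([
  {"dp":[0.5,0,2],"turn":[0,1.5,0],"grip":0},
  {"dp":[1,0,4],"turn":[0,3,0],"grip":0},
  {"dp":[1.5,0,6],"turn":[0,4.5,0],"grip":0},
  {"dp":[2,0,7.9],"turn":[0,6,0],"grip":0},
  {"dp":[2.9,0,9.8],"turn":[0,7.5,0],"grip":0},
  {"dp":[3.7,0,11.7],"turn":[0,9,0],"grip":0},
  {"dp":[4.7,0,13.6],"turn":[0,10.5,0],"grip":0},
  {"dp":[5.6,0,15.4],"turn":[0,12,0],"grip":0},
  {"dp":[6.4,0,16.6],"turn":[0,13,0],"grip":0},
  {"dp":[6.4,0,16.6],"turn":[0,13,0],"grip":0},
])

```text
time_s: 9.85
position: [0.4815, -0.164, 0.0513]
tcp_rot: [[0.891, -0.0, 0.454], [-0.0, -1.0, 0.001], [0.454, -0.001, -0.891]]
force: [-0.2, 0.0, -2.0]
opening: 0.288
```

Emit:
jog_arm([
  {"dp":[0,0,0],"turn":[0,0,0],"grip":0},
  {"dp":[0,0,0],"turn":[0,0,0],"grip":0},
])

```text
time_s: 10.05
position: [0.4818, -0.1642, 0.0518]
tcp_rot: [[0.891, 0.001, 0.455], [0.001, -1.0, -0.0], [0.455, 0.001, -0.891]]
force: [-0.4, 0.5, -1.5]
opening: 0.288
```

Run:
```python
from h import *
np.set_printoptions(precision=4,suppress=True)
p,d,i=cap('wrist','wrist5.png'); cap('scene','scene5.png');
s=bot.read_state(); print(s['time_s'],s['position'],s['tcp_rot'],s['opening'],s['force'],s['joint_positions'])
a=load('scene5.png');
cv2.imwrite('pics/s5c.png',cv2.resize(a['p'][200:300,300:410][:,:,::-1],(660,600),interpolation=2))
```

```text
10.15 [ 0.4818 -0.1642  0.0518] [[ 0.8905  0.0004  0.455 ]
 [ 0.0006 -1.     -0.0003]
 [ 0.455   0.0005 -0.8905]] 0.2916022541719869 [ 0.102  -0.6842 -0.4353] [-42.0308  40.4321 125.1666 109.2148  18.8086 -58.9962]
```

View pics/wrist5.png

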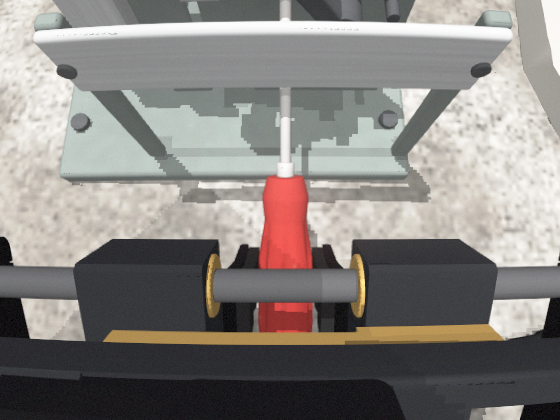

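View pics/s5c.png

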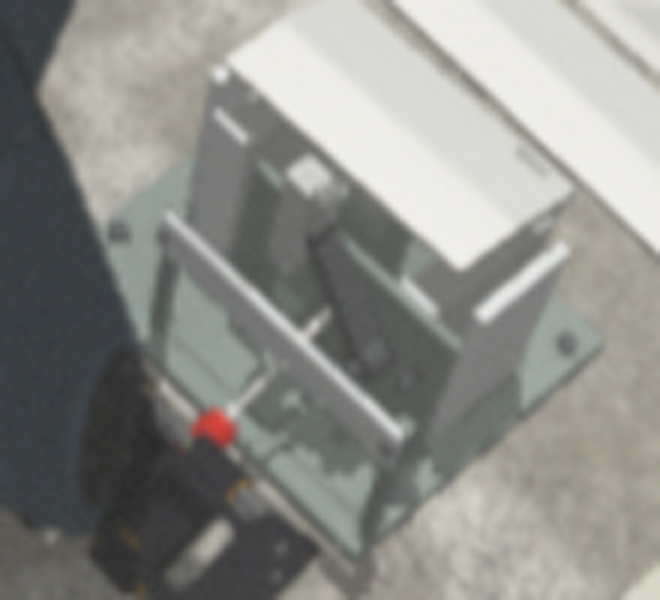

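Emit:
jog_arm([
  {"dp":[0,1.5,0],"turn":[0,0,0],"grip":0},
  {"dp":[0,3,0],"turn":[0,0,0],"grip":0},
  {"dp":[0,4.5,0],"turn":[0,0,0],"grip":0},
  {"dp":[0,6,0],"turn":[0,0,0],"grip":0},
  {"dp":[0,7.5,0],"turn":[0,0,0],"grip":0},
  {"dp":[0,9,0],"turn":[0,0,0],"grip":0},
  {"dp":[0,10.5,0],"turn":[0,0,0],"grip":0},
  {"dp":[0,12,0],"turn":[0,0,0],"grip":0},
  {"dp":[0,13,0],"turn":[0,0,0],"grip":0},
  {"dp":[0,14,0],"turn":[0,0,0],"grip":0},
])

```text
time_s: 11.15
position: [0.4816, -0.1783, 0.0516]
tcp_rot: [[0.891, -0.0, 0.455], [-0.0, -1.0, -0.0], [0.455, 0.0, -0.891]]
force: [-0.1, 0.1, -0.2]
opening: 0.286
```

Run:
```python
from h import *
np.set_printoptions(precision=4,suppress=True)
cap('scene','scene6.png');
s=bot.read_state(); print(s['time_s'],s['position'],s['tcp_rot'][:,0],s['opening'],s['force'])
a=load('scene6.png');
cv2.imwrite('pics/s6c.png',cv2.resize(a['p'][200:300,300:410][:,:,::-1],(660,600),interpolation=2))
```

```text
11.2 [ 0.4816 -0.1785  0.0516] [ 0.8906 -0.0005  0.4548] 0.2865618331898233 [-1.4106  0.2162 -0.047 ]
```

View pics/s6c.png

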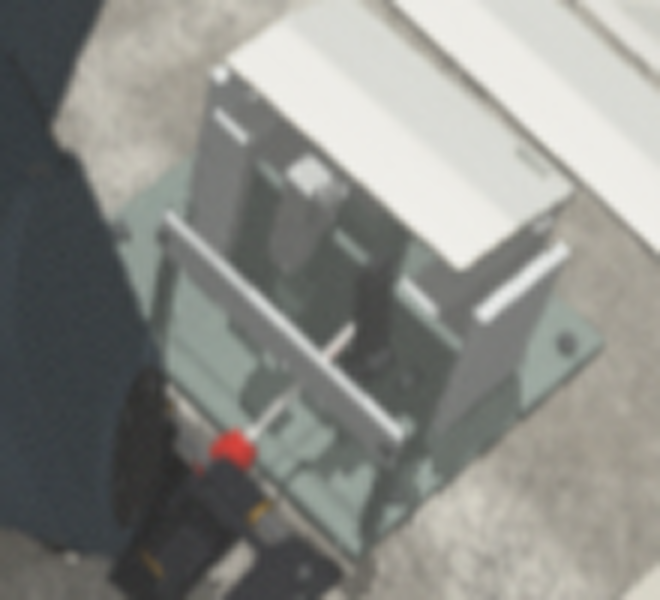

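The pawl is now nearly upright and the shaft is bearing on it. Carry on pushing it over.

Emit:
jog_arm([
  {"dp":[0,1.5,0],"turn":[0,0,0],"grip":0},
  {"dp":[0,3,0],"turn":[0,0,0],"grip":0},
  {"dp":[0,4.5,0],"turn":[0,0,0],"grip":0},
  {"dp":[0,6,0],"turn":[0,0,0],"grip":0},
  {"dp":[0,7.5,0],"turn":[0,0,0],"grip":0},
  {"dp":[0,9,0],"turn":[0,0,0],"grip":0},
  {"dp":[0,10.5,0],"turn":[0,0,0],"grip":0},
  {"dp":[0,12,0],"turn":[0,0,0],"grip":0},
  {"dp":[0,13.5,0],"turn":[0,0,0],"grip":0},
  {"dp":[0,15,0],"turn":[0,0,0],"grip":0},
])

```text
time_s: 12.2
position: [0.4815, -0.1933, 0.0515]
tcp_rot: [[0.891, -0.0, 0.455], [-0.0, -1.0, -0.0], [0.455, -0.0, -0.891]]
force: [-0.1, 0.1, -1.7]
opening: 0.29
```

Run:
```python
from h import *
np.set_printoptions(precision=4,suppress=True)
cap('scene','scene7.png');
s=bot.read_state(); print(s['time_s'],s['position'],s['tcp_rot'][:,0],s['opening'],s['force'])
a=load('scene7.png');
cv2.imwrite('pics/s7c.png',cv2.resize(a['p'][200:300,300:410][:,:,::-1],(660,600),interpolation=2))
```

```text
12.25 [ 0.4816 -0.1936  0.0516] [ 0.8906 -0.0002  0.4548] 0.2890407881991726 [-0.4503 -0.3262 -0.4548]
```

View pics/s7c.png

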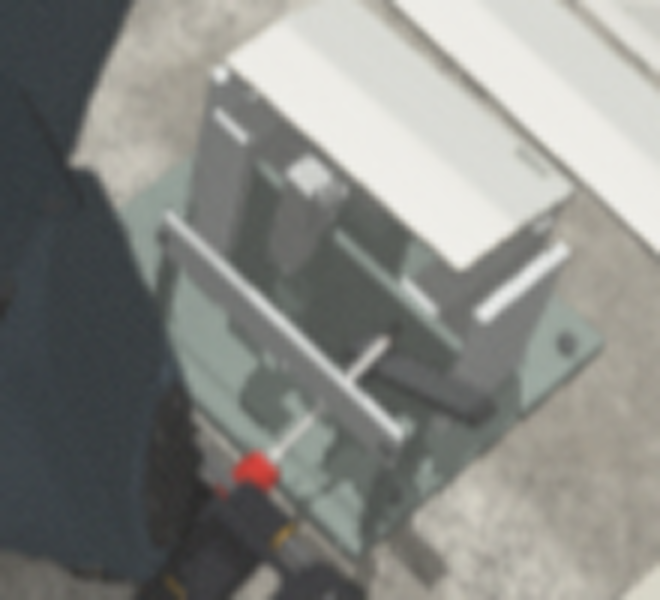

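Emit:
jog_arm([
  {"dp":[0,-8,0],"turn":[0,0,0],"grip":0},
  {"dp":[0,-18,0],"turn":[0,0,0],"grip":0},
  {"dp":[0,-28,0],"turn":[0,0,0],"grip":0},
  {"dp":[-0.6,-28,-2.5],"turn":[0,-2,0],"grip":0},
  {"dp":[-1.2,-28,-5.2],"turn":[0,-4,0],"grip":0},
  {"dp":[-2,-28,-8.2],"turn":[0,-6,0],"grip":0},
  {"dp":[-2.2,-28,-10.9],"turn":[0,-8,0],"grip":0},
  {"dp":[-2.3,-28,-13.6],"turn":[0,-10,0],"grip":0},
  {"dp":[-2.4,-28,-17.6],"turn":[0,-13,0],"grip":0},
  {"dp":[-2.4,-28,-17.6],"turn":[0,-13,0],"grip":0},
])

```text
time_s: 13.25
position: [0.471, -0.165, 0.0662]
tcp_rot: [[0.971, -0.0, 0.241], [-0.0, -1.0, 0.0], [0.241, -0.0, -0.971]]
force: [0.3, 0.4, -0.4]
opening: 0.292
```

Emit:
jog_arm([
  {"dp":[-0.8,0,-4.9],"turn":[0,-3.5,0],"grip":0},
  {"dp":[-1.5,0,-9.8],"turn":[0,-7,0],"grip":0},
  {"dp":[-1.4,0,-14.8],"turn":[0,-10.5,0],"grip":0},
  {"dp":[-1.3,0,-19.8],"turn":[0,-14,0],"grip":0},
  {"dp":[-1.3,0,-19.8],"turn":[0,-14,0],"grip":0},
  {"dp":[-14,0,-23],"turn":[0,-14,0],"grip":0},
  {"dp":[-29,0,-26.7],"turn":[0,-14,0],"grip":0},
  {"dp":[-44,0,-30.4],"turn":[0,-14,0],"grip":0},
  {"dp":[-58,0,-34],"turn":[0,-14,0],"grip":0},
  {"dp":[-65,0,-35.7],"turn":[0,-14,0],"grip":0},
])

```text
time_s: 14.25
position: [0.3975, -0.1641, 0.0847]
tcp_rot: [[1.0, -0.001, -0.001], [-0.001, -1.0, 0.002], [-0.001, -0.002, -1.0]]
force: [-0.7, 0.0, -0.5]
opening: 0.287
```

Run:
```python
from h import *
np.set_printoptions(precision=4,suppress=True)
s=bot.read_state(); print(s['time_s'],s['position'],s['tcp_rot'],s['joint_positions'],s['force'])
```

```text
14.25 [ 0.3975 -0.1641  0.0847] [[ 1.     -0.001  -0.0008]
 [-0.001  -1.      0.002 ]
 [-0.0008 -0.002  -1.    ]] [-37.4388  31.9074 116.9204   0.1227  31.2776  52.5112] [-0.7467  0.0489 -0.4783]
```

Emit:
jog_arm([
  {"dp":[0,0,-40],"turn":[0,0,0],"grip":0},
  {"dp":[0,-20,-80],"turn":[0,0,-5],"grip":0},
  {"dp":[2,-60,-100],"turn":[0,0,-12],"grip":0},
  {"dp":[8,-105,-100],"turn":[0,0,-19],"grip":0},
  {"dp":[14,-150,-100],"turn":[0,0,-26],"grip":0},
  {"dp":[20,-195,-100],"turn":[0,0,-33],"grip":0},
  {"dp":[26,-240,-90],"turn":[0,0,-40],"grip":0},
  {"dp":[32,-285,-70],"turn":[0,0,-47],"grip":0},
  {"dp":[37,-325,-40],"turn":[0,0,-53.8],"grip":0},
  {"dp":[37,-345,0],"turn":[0,0,-53.8],"grip":0},
])

```text
time_s: 15.25
position: [0.4389, 0.1832, 0.0851]
tcp_rot: [[0.587, 0.81, 0.008], [0.81, -0.587, 0.002], [0.006, 0.005, -1.0]]
force: [0.7, 0.5, -0.5]
opening: 0.288
```

Emit:
jog_arm([
  {"dp":[0,0,20],"turn":[0,0,0],"grip":0},
  {"dp":[0,0,40],"turn":[0,0,0],"grip":0},
  {"dp":[0,0,55],"turn":[0,0,0],"grip":0},
  {"dp":[0,0,63],"turn":[0,0,0],"grip":0},
  {"dp":[0,0,66],"turn":[0,0,0],"grip":0},
  {"dp":[0,0,68],"turn":[0,0,0],"grip":0},
  {"dp":[0,0,68],"turn":[0,0,0],"grip":0},
])

```text
time_s: 15.95
position: [0.4371, 0.1798, 0.0174]
tcp_rot: [[0.591, 0.807, 0.002], [0.807, -0.591, 0.0], [0.001, 0.001, -1.0]]
force: [0.3, -0.5, -0.6]
opening: 0.289
```

Emit:
jog_arm([
  {"dp":[0,0,1],"turn":[0,0,0],"grip":0},
  {"dp":[0,0,2],"turn":[0,0,0],"grip":0},
  {"dp":[0,0,2.5],"turn":[0,0,0],"grip":0},
  {"dp":[0,0,2.5],"turn":[0,0,0],"grip":0},
])

```text
time_s: 16.35
position: [0.4369, 0.1799, 0.0147]
tcp_rot: [[0.591, 0.807, 0.001], [0.807, -0.591, 0.0], [0.001, 0.001, -1.0]]
force: [-0.5, -0.5, -1.0]
opening: 0.289
```

Emit:
jog_arm([
  {"dp":[0,0,0.4],"turn":[0,0,0],"grip":0},
  {"dp":[0,0,0.4],"turn":[0,0,0],"grip":0.35},
  {"dp":[0,0,0.4],"turn":[0,0,0],"grip":0.5},
  {"dp":[0,0,0.4],"turn":[0,0,0],"grip":0.7},
  {"dp":[0,0,0.4],"turn":[0,0,0],"grip":0.8},
  {"dp":[0,0,0.4],"turn":[0,0,0],"grip":0.8},
  {"dp":[0,0,0.4],"turn":[0,0,0],"grip":0.8},
])

```text
time_s: 17.05
position: [0.4367, 0.1799, 0.0141]
tcp_rot: [[0.591, 0.807, 0.001], [0.807, -0.591, -0.0], [0.0, 0.001, -1.0]]
force: [-0.3, 0.7, 0.4]
opening: 0.719
```

Raise to about z = 0.24 and take a wrist look to check the lay.

Emit:
jog_arm([
  {"dp":[0,0,-15],"turn":[0,0,0],"grip":0.8},
  {"dp":[0,0,-45],"turn":[0,0,0],"grip":0.8},
  {"dp":[0,0,-85],"turn":[0,0,0],"grip":0.8},
  {"dp":[0,0,-130],"turn":[0,0,0],"grip":0.5},
  {"dp":[0,0,-175],"turn":[0,0,0],"grip":0},
  {"dp":[0,0,-225],"turn":[0,0,0],"grip":0},
  {"dp":[0,0,-235],"turn":[0,0,0],"grip":0},
  {"dp":[0,0,-235],"turn":[0,0,0],"grip":0},
])

```text
time_s: 17.85
position: [0.4377, 0.1801, 0.2512]
tcp_rot: [[0.591, 0.807, 0.006], [0.807, -0.591, 0.001], [0.004, 0.005, -1.0]]
force: [0.0, 0.4, 0.1]
opening: 0.431
```

Run:
```python
from h import *
np.set_printoptions(precision=4,suppress=True)
cap('scene','scene8.png'); cap('wrist','wrist8.png'); cap('side','side8.png')
s=bot.read_state(); print(s['time_s'],s['position'],s['tcp_rot'],s['joint_positions'],s['opening'],s['force'])
a=load('scene8.png');b=load('side8.png')
cv2.imwrite('pics/s8c.png',np.hstack([cv2.resize(a['p'][180:300,300:420][:,:,::-1],(400,400),interpolation=2),cv2.resize(b['p'][120:240,220:340][:,:,::-1],(400,400),interpolation=2)]))
for L in(load('scene8.png'),b,load('scene0.png'),load('side0.png')):
    X=cloud(L); m=(X[...,2]>.11)&(X[...,2]<.19)&(abs(X[...,0]-.652)<.034)&(abs(X[...,1]+.13)<.075)
    P=X[m]; A=np.c_[P[:,:2]-[.653,-.13],np.ones(len(P))]; c=np.linalg.lstsq(A,P[:,2],rcond=None)[0]; print('blade plane',c,len(P))
    m=(abs(X[...,2]-c[2])<.006)&(abs(X[...,0]-.65)<.1)&(abs(X[...,1]+.13)<.12)
    k=cv2.connectedComponentsWithStats(m.astype('uint8')); j=1+np.argmax(k[2][1:,4]); print(cv2.minAreaRect((X[k[1]==j][:,:2]*1000).astype('float32')))
```

```text
18.0 [0.4351 0.1796 0.2474] [[ 0.5908  0.8068 -0.0032]
 [ 0.8068 -0.5908 -0.0006]
 [-0.0024 -0.0022 -1.    ]] [  8.793   17.3344 102.458   -0.0096  60.3942  45.0148] 0.29192728159786885 [-0.351  -0.4537  0.2273]
blade plane [0.1993 0.0562 0.1606] 1294
((653.5291748046875, -130.64495849609375), (74.86835479736328, 159.13734436035156), 0.6575146913528442)
blade plane [ 0.1461 -0.1153  0.1578] 606
((641.40869140625, -127.3824691772461), (159.02767944335938, 74.01973724365234), 82.3504638671875)
blade plane [0.2033 0.0538 0.1606] 1291
((653.8358764648438, -129.6622772216797), (74.70545959472656, 159.46615600585938), 0.5080317258834839)
blade plane [ 0.1445 -0.108   0.1579] 611
((651.1478271484375, -130.57363891601562), (73.72738647460938, 158.8594512939453), 0.48277825117111206)
```

View pics/wrist8.png

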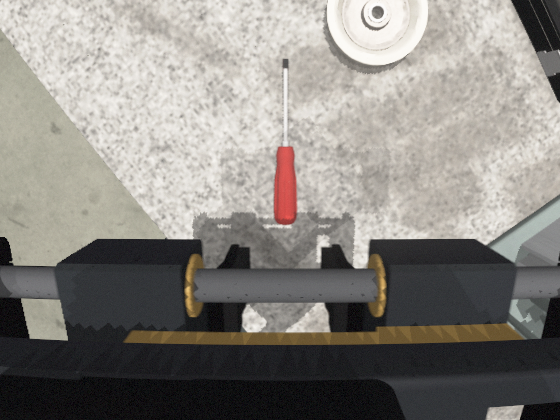

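View pics/s8c.png

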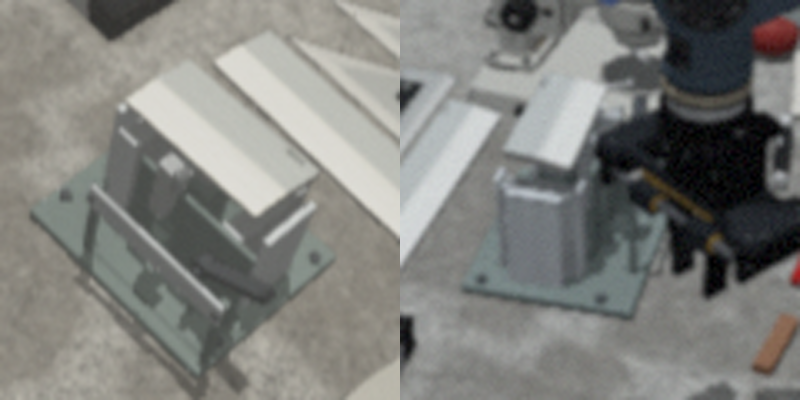

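Emit:
jog_arm([
  {"dp":[-18,28,-10],"turn":[0,0,5.4],"grip":0},
  {"dp":[-36,57,-20],"turn":[0,0,10.8],"grip":0},
  {"dp":[-54,85,-30],"turn":[0,0,16.2],"grip":0},
  {"dp":[-72,113,-40],"turn":[0,0,21.6],"grip":0},
  {"dp":[-90,142,-50],"turn":[0,0,27],"grip":0},
  {"dp":[-107,170,-50],"turn":[0,0,32.4],"grip":0},
  {"dp":[-125,198,-50],"turn":[0,0,37.8],"grip":0},
  {"dp":[-142,227,-50],"turn":[0,0,43.2],"grip":0},
  {"dp":[-160,255,-50],"turn":[0,0,48.6],"grip":0},
  {"dp":[-177,283,-50],"turn":[0,0,53.8],"grip":0},
])

```text
time_s: 19.0
position: [0.5596, -0.1312, 0.2961]
tcp_rot: [[1.0, -0.004, -0.005], [-0.004, -1.0, 0.002], [-0.005, -0.002, -1.0]]
force: [0.4, 0.5, -0.2]
opening: 0.004
```

Emit:
jog_arm([
  {"dp":[0,0,0],"turn":[0,0,0],"grip":0},
  {"dp":[0,0,0],"turn":[0,0,0],"grip":0},
  {"dp":[0,0,0],"turn":[0,0,0],"grip":0},
])

```text
time_s: 19.3
position: [0.5592, -0.129, 0.2974]
tcp_rot: [[1.0, 0.001, -0.003], [0.001, -1.0, 0.002], [-0.003, -0.002, -1.0]]
force: [-0.7, 0.0, -0.0]
opening: 0.001
```

Run:
```python
from h import *
np.set_printoptions(precision=4,suppress=True)
cap('wrist','wrist9.png')
s=bot.read_state(); print(s['time_s'],s['position'],s['tcp_rot'],s['opening'],s['force'])
```

```text
19.35 [ 0.5594 -0.1288  0.298 ] [[ 1.      0.0013 -0.0019]
 [ 0.0013 -1.      0.0016]
 [-0.0019 -0.0016 -1.    ]] 0.006245735686382871 [ 0.6799 -0.459   0.8162]
```

View pics/wrist9.png

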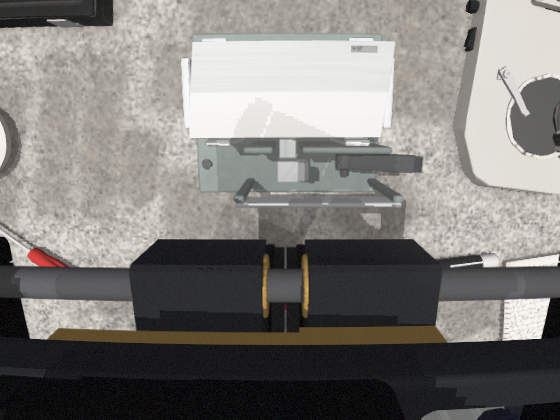

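Run:
```python
from h import *
np.set_printoptions(precision=4,suppress=True)
L=load('wrist9.png'); X=cloud(L)
cv2.imwrite('pics/w9c.png',cv2.resize(L['p'][25:215,170:440][:,:,::-1],None,fx=2.9,fy=2.9,interpolation=2))
m=(X[...,2]>.148)&(X[...,2]<.18)&(X[...,0]>.58)
P=X[m]; print('blade',cv2.minAreaRect((P[:,:2]*1000).astype('float32')),P[:,2].min(),P[:,2].max(),len(P))
m=(abs(X[...,2]-.128)<.004)&(X[...,0]>.58)
k=cv2.connectedComponentsWithStats(m.astype('uint8'))
for j in range(1,k[0]):
    if k[2][j,4]>15:
        P=X[k[1]==j]; print(k[3][j],k[2][j,4],P.min(0),P.max(0))
for u in (220,290,370):
    print(u,[ (v,X[v,u,2].round(4)) for v in (50,60,80,90,100,110,120,130)])
```

```text
blade ((635.5829467773438, -133.45150756835938), (104.48049926757812, 157.49755859375), 0.07119153439998627) 0.14800265502155274 0.17998352609880963 19973
[213.6526  39.4842] 95 [ 0.6947 -0.0805  0.1266] [ 0.6981 -0.0602  0.1302]
[360.6667  39.0267] 75 [ 0.6956 -0.2042  0.1265] [ 0.6981 -0.1832  0.1304]
[185.7829  89.2672] 539 [ 0.623  -0.0492  0.1241] [ 0.6818 -0.0404  0.1306]
[389.0787 101.7085] 343 [ 0.6241 -0.2238  0.1256] [ 0.682  -0.2157  0.1312]
[356.8639 142.0651] 169 [ 0.6081 -0.2049  0.1247] [ 0.6136 -0.183   0.1304]
[556.1667 146.7333] 30 [ 0.6063 -0.3884  0.124 ] [ 0.6173 -0.3758  0.132 ]
[217.9226 142.9405] 168 [ 0.607  -0.0816  0.1243] [ 0.6125 -0.06    0.1306]
[258.6425 149.9948] 193 [ 0.6009 -0.1197  0.1243] [ 0.6063 -0.0939  0.1318]
[346.3812 149.9868] 606 [ 0.601  -0.2246  0.128 ] [ 0.6069 -0.1453  0.132 ]
[417.8    164.5579] 95 [ 0.5841 -0.2549  0.124 ] [ 0.5981 -0.2459  0.1283]
220 [(50, np.float64(0.1655)), (60, np.float64(0.1661)), (80, np.float64(0.1663)), (90, np.float64(0.1646)), (100, np.float64(0.1647)), (110, np.float64(0.1638)), (120, np.float64(0.1637)), (130, np.float64(0.1614))]
290 [(50, np.float64(0.166)), (60, np.float64(0.1656)), (80, np.float64(0.1666)), (90, np.float64(0.1649)), (100, np.float64(0.1647)), (110, np.float64(0.1625)), (120, np.float64(0.1628)), (130, np.float64(0.1612))]
370 [(50, np.float64(0.1637)), (60, np.float64(0.165)), (80, np.float64(0.1654)), (90, np.float64(0.1668)), (100, np.float64(0.1648)), (110, np.float64(0.1635)), (120, np.float64(0.1624)), (130, np.float64(0.1615))]
```

View pics/w9c.png

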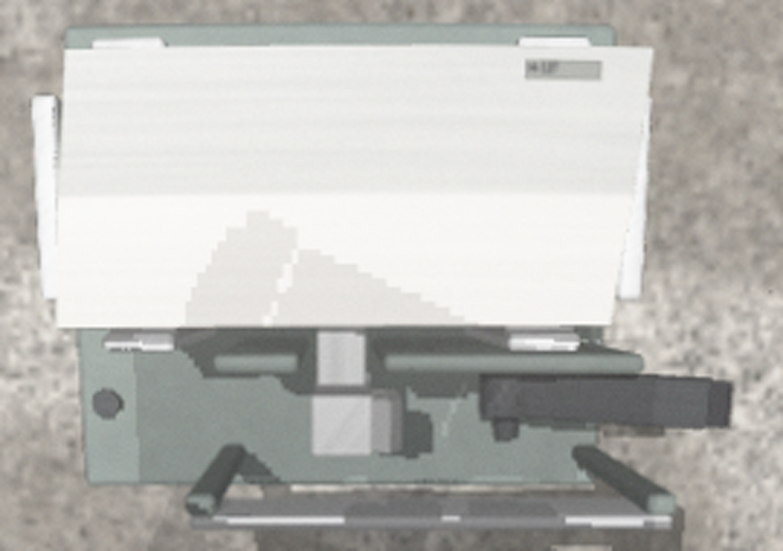

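Run:
```python
from h import *
np.set_printoptions(precision=4,suppress=True)
L=load('wrist9.png'); X=cloud(L)
s=2.9
c=lambda x,y:(170+x/s,25+y/s)
print(onplane(L,[c(64,47),c(652,48)],.1655)); print(onplane(L,[c(57,327),c(610,327)],.161))
m=((X[...,2]>.155)&(X[...,2]<.172)&(X[...,0]>.6)&(X[...,0]<.75)).astype('uint8')
k=cv2.connectedComponentsWithStats(m); j=1+np.argmax(k[2][1:,4]); P=X[k[1]==j]; P=P[P[:,1]>-.3]
print(P.min(0),P.max(0)); print(cv2.approxPolyDP(cv2.convexHull((P[:,:2]*1000).astype('float32')),4,True)[:,0])
```

```text
[[ 0.6872 -0.0609  0.1655]
 [ 0.6874 -0.2123  0.1655]]
[[ 0.6157 -0.0545  0.161 ]
 [ 0.6159 -0.2061  0.161 ]]
[ 0.616  -0.2121  0.1589] [ 0.6879 -0.0547  0.1688]
[[ 686.9329 -211.4695]
 [ 686.6816  -60.7749]
 [ 616.2664  -54.9325]
 [ 617.2704 -205.746 ]]
```

Emit:
jog_arm([
  {"dp":[30,1,0],"turn":[0,0,0],"grip":0},
  {"dp":[65,1,10],"turn":[0,0,0],"grip":0},
  {"dp":[90,1,35],"turn":[0,0,0],"grip":0},
  {"dp":[95.5,1,70],"turn":[0,0,0],"grip":0},
  {"dp":[95.5,1,95],"turn":[0,0,0],"grip":0},
  {"dp":[95.5,1,108],"turn":[0,0,0],"grip":0},
  {"dp":[95.5,1,110],"turn":[0,0,0],"grip":0},
  {"dp":[95.5,1,110],"turn":[0,0,0],"grip":0},
  {"dp":[95.5,1,110],"turn":[0,0,0],"grip":0},
])

```text
time_s: 20.25
position: [0.6569, -0.1313, 0.1913]
tcp_rot: [[1.0, 0.0, 0.004], [0.0, -1.0, -0.001], [0.004, 0.001, -1.0]]
force: [-0.1, -0.1, 0.5]
opening: 0.004
```

Emit:
jog_arm([
  {"dp":[-1,0,3],"turn":[0,0,0],"grip":0},
  {"dp":[-2,0,6],"turn":[0,0,0],"grip":0},
  {"dp":[-2,-1,9],"turn":[0,0,0],"grip":0},
  {"dp":[-2,-1,11],"turn":[0,0,0],"grip":0},
  {"dp":[-2,-1,12],"turn":[0,0,0],"grip":0},
  {"dp":[-2,-1,13],"turn":[0,0,0],"grip":0},
  {"dp":[-2,-1,14],"turn":[0,0,0],"grip":0},
  {"dp":[-2,-1,15],"turn":[0,0,0],"grip":0},
  {"dp":[-2,-1,15],"turn":[0,0,0],"grip":0},
])

```text
time_s: 21.15
position: [0.654, -0.1302, 0.1756]
tcp_rot: [[1.0, -0.0, 0.001], [-0.0, -1.0, -0.0], [0.001, 0.0, -1.0]]
force: [-2.3, 0.8, 4.6]
opening: 0.002
```

Emit:
jog_arm([
  {"dp":[0,0,1.5],"turn":[0,0,0],"grip":0},
  {"dp":[0,0,3],"turn":[0,0,0],"grip":0},
  {"dp":[0,0,4.5],"turn":[0,0,0],"grip":0},
  {"dp":[0,0,6],"turn":[0,0,0],"grip":0},
  {"dp":[0,0,7.5],"turn":[0,0,0],"grip":0},
  {"dp":[0,0,9],"turn":[0,0,0],"grip":0},
])

```text
time_s: 21.75
position: [0.654, -0.1302, 0.167]
tcp_rot: [[1.0, 0.0, 0.001], [0.0, -1.0, -0.0], [0.001, 0.0, -1.0]]
force: [-2.1, 0.6, 6.9]
opening: 0.007
```

Emit:
jog_arm([
  {"dp":[0,0,2],"turn":[0,0,0],"grip":0},
  {"dp":[0,0,4],"turn":[0,0,0],"grip":0},
  {"dp":[0,0,6],"turn":[0,0,0],"grip":0},
  {"dp":[0,0,8],"turn":[0,0,0],"grip":0},
  {"dp":[0,0,10],"turn":[0,0,0],"grip":0},
  {"dp":[0,0,12],"turn":[0,0,0],"grip":0},
  {"dp":[0,0,14],"turn":[0,0,0],"grip":0},
  {"dp":[0,0,16],"turn":[0,0,0],"grip":0},
  {"dp":[0,0,18],"turn":[0,0,0],"grip":0},
  {"dp":[0,0,20],"turn":[0,0,0],"grip":0},
])

```text
time_s: 22.75
position: [0.654, -0.1302, 0.147]
tcp_rot: [[1.0, -0.0, 0.001], [-0.0, -1.0, -0.0], [0.001, 0.0, -1.0]]
force: [-2.6, 1.3, 7.9]
opening: 0.005
```

Emit:
jog_arm([
  {"dp":[0,0,1],"turn":[0,0,0],"grip":0},
  {"dp":[0,0,2],"turn":[0,0,0],"grip":0},
  {"dp":[0,0,3],"turn":[0,0,0],"grip":0},
  {"dp":[0,0,4],"turn":[0,0,0],"grip":0},
])

```text
time_s: 23.15
position: [0.654, -0.1301, 0.1429]
tcp_rot: [[1.0, 0.0, 0.001], [0.0, -1.0, -0.0], [0.001, 0.0, -1.0]]
force: [-2.2, 1.1, 7.3]
opening: 0.007
```

Emit:
jog_arm([
  {"dp":[0,0,0.5],"turn":[0,0,0],"grip":0},
  {"dp":[0,0,1],"turn":[0,0,0],"grip":0},
])

```text
time_s: 23.35
position: [0.654, -0.1301, 0.1418]
tcp_rot: [[1.0, 0.0, 0.001], [0.0, -1.0, -0.0], [0.001, 0.0, -1.0]]
force: [-2.9, 0.5, 6.6]
opening: 0.006
```

Emit:
jog_arm([
  {"dp":[0,0,0.5],"turn":[0,0,0],"grip":0},
  {"dp":[0,0,0.5],"turn":[0,0,0],"grip":0},
])

```text
time_s: 23.55
position: [0.654, -0.1302, 0.1413]
tcp_rot: [[1.0, 0.0, 0.001], [0.0, -1.0, -0.0], [0.001, 0.0, -1.0]]
force: [-2.3, 1.2, 6.5]
opening: 0.005
```

Emit:
jog_arm([
  {"dp":[0,0,0.5],"turn":[0,0,0],"grip":0},
  {"dp":[0,0,0.5],"turn":[0,0,0],"grip":0},
])

```text
time_s: 23.75
position: [0.654, -0.1302, 0.1412]
tcp_rot: [[1.0, 0.0, 0.001], [0.0, -1.0, -0.0], [0.001, 0.0, -1.0]]
force: [-3.5, -0.5, 8.6]
opening: 0.005
```

Reached the rests (z no longer falls while the force rises). Build up to about 20 N.

Emit:
jog_arm([
  {"dp":[0,0,0.4],"turn":[0,0,0],"grip":0},
  {"dp":[0,0,0.4],"turn":[0,0,0],"grip":0},
])

```text
time_s: 23.95
position: [0.654, -0.1302, 0.1412]
tcp_rot: [[1.0, 0.0, 0.001], [0.0, -1.0, -0.0], [0.001, 0.0, -1.0]]
force: [-4.8, 1.0, 8.9]
opening: 0.007
```

Emit:
jog_arm([
  {"dp":[0,0,0.5],"turn":[0,0,0],"grip":0},
  {"dp":[0,0,0.5],"turn":[0,0,0],"grip":0},
])

```text
time_s: 24.15
position: [0.654, -0.1302, 0.1412]
tcp_rot: [[1.0, 0.0, 0.002], [0.0, -1.0, -0.001], [0.002, 0.001, -1.0]]
force: [-3.2, 1.3, 12.1]
opening: 0.004
```

Emit:
jog_arm([
  {"dp":[0,0,0.5],"turn":[0,0,0],"grip":0},
  {"dp":[0,0,0.8],"turn":[0,0,0],"grip":0},
  {"dp":[0,0,0.8],"turn":[0,0,0],"grip":0},
])

```text
time_s: 24.45
position: [0.654, -0.1301, 0.1412]
tcp_rot: [[1.0, 0.0, 0.002], [0.0, -1.0, -0.001], [0.002, 0.001, -1.0]]
force: [-5.7, 2.2, 15.6]
opening: 0.003
```

Emit:
jog_arm([
  {"dp":[0,0,0.4],"turn":[0,0,0],"grip":0},
  {"dp":[0,0,0.4],"turn":[0,0,0],"grip":0},
])

```text
time_s: 24.65
position: [0.654, -0.1301, 0.1411]
tcp_rot: [[1.0, 0.0, 0.002], [0.0, -1.0, -0.001], [0.002, 0.001, -1.0]]
force: [-6.4, 1.1, 18.2]
opening: 0.006
```

Emit:
jog_arm([
  {"dp":[0.3,0,0.5],"turn":[0,0,0],"grip":0},
  {"dp":[0.3,0,0.5],"turn":[0,0,0],"grip":0},
  {"dp":[0.3,0,0.5],"turn":[0,0,0],"grip":0},
])

```text
time_s: 24.95
position: [0.654, -0.1302, 0.1411]
tcp_rot: [[1.0, 0.0, 0.001], [0.0, -1.0, -0.001], [0.001, 0.001, -1.0]]
force: [-7.6, 2.3, 19.6]
opening: 0.005
```

Emit:
jog_arm([
  {"dp":[-0.5,0,0.2],"turn":[0,0,0],"grip":0},
  {"dp":[-0.9,0.2,0.3],"turn":[0,0,0],"grip":0},
  {"dp":[-0.9,0.2,0.3],"turn":[0,0,0],"grip":0},
])

```text
time_s: 25.25
position: [0.654, -0.1302, 0.1411]
tcp_rot: [[1.0, 0.0, 0.003], [0.0, -1.0, -0.001], [0.003, 0.001, -1.0]]
force: [-5.8, 3.5, 19.4]
opening: 0.007
```

Now unload gently and rise, backing off to look.

Emit:
jog_arm([
  {"dp":[-0.3,-0.2,-1],"turn":[0,0,0],"grip":0},
  {"dp":[-0.3,-0.2,-2],"turn":[0,0,0],"grip":0},
  {"dp":[-0.3,-0.2,-4],"turn":[0,0,0],"grip":0},
  {"dp":[0,0,-10],"turn":[0,0,0],"grip":0},
  {"dp":[0,0,-40],"turn":[0,0,0],"grip":0},
  {"dp":[0,0,-80],"turn":[0,0,0],"grip":0},
  {"dp":[-30,0,-120],"turn":[0,0,0],"grip":0},
  {"dp":[-65,0,-155],"turn":[0,0,0],"grip":0},
  {"dp":[-95,0,-160],"turn":[0,0,0],"grip":0},
  {"dp":[-95,0,-160],"turn":[0,0,0],"grip":0},
])

```text
time_s: 26.25
position: [0.5554, -0.13, 0.2983]
tcp_rot: [[1.0, -0.001, 0.001], [-0.001, -1.0, -0.001], [0.001, 0.001, -1.0]]
force: [0.7, 0.7, 0.1]
opening: 0.005
```

Run:
```python
from h import *
np.set_printoptions(precision=4,suppress=True)
cap('wrist','wrist10.png');cap('scene','scene10.png');cap('side','side10.png')
s=bot.read_state(); print(s['time_s'],s['position'],s['force'])
L=load('wrist10.png'); X=cloud(L)
m=((X[...,2]>.118)&(X[...,2]<.136)&(abs(X[...,0]-.652)<.025)&(abs(X[...,1]+.132)<.065))
P=X[m]; Q=P[P[:,0]>.66]; A=np.c_[Q[:,:2]-[.653,-.13],np.ones(len(Q))]; print('flat part plane',np.linalg.lstsq(A,Q[:,2],rcond=None)[0],len(Q))
cv2.imwrite('pics/w10c.png',cv2.resize(L['p'][25:215,170:440][:,:,::-1],None,fx=2.9,fy=2.9,interpolation=2))
a=load('scene10.png');b=load('side10.png')
cv2.imwrite('pics/s10c.png',np.hstack([cv2.resize(a['p'][180:300,300:420][:,:,::-1],(400,400),interpolation=2),cv2.resize(b['p'][120:240,220:340][:,:,::-1],(400,400),interpolation=2)]))
```

```text
26.4 [ 0.5588 -0.1305  0.2961] [-0.0796  0.233  -0.3036]
flat part plane [ 0.0087 -0.0001  0.1305] 3168
```

View pics/w10c.png

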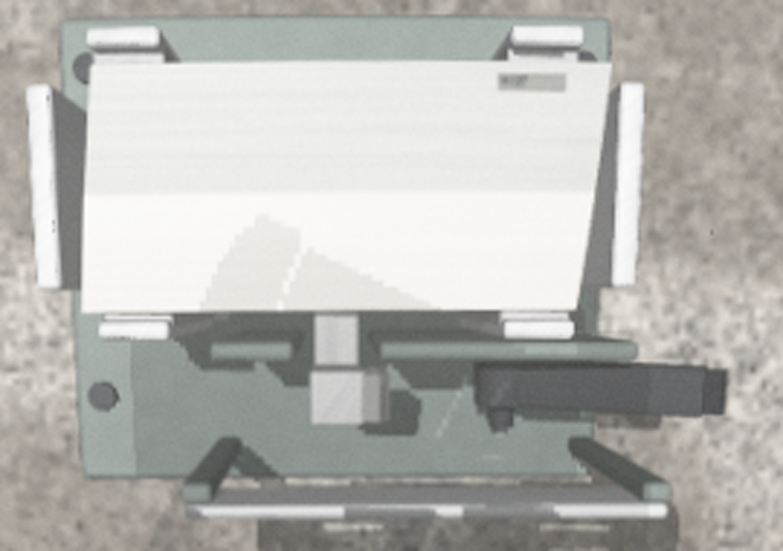

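View pics/s10c.png

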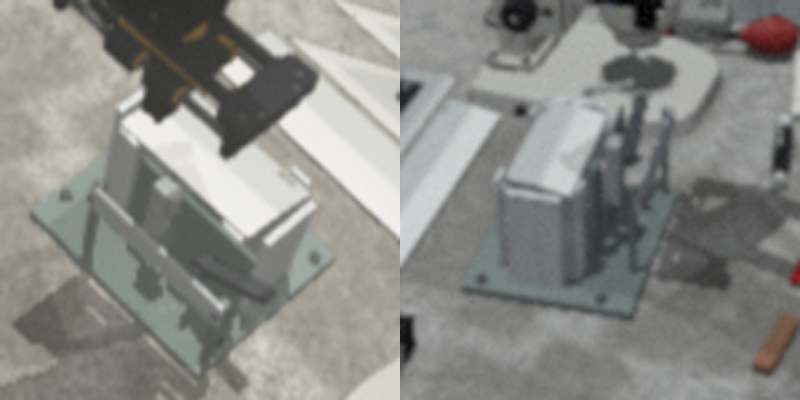

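View pics/scene10.png

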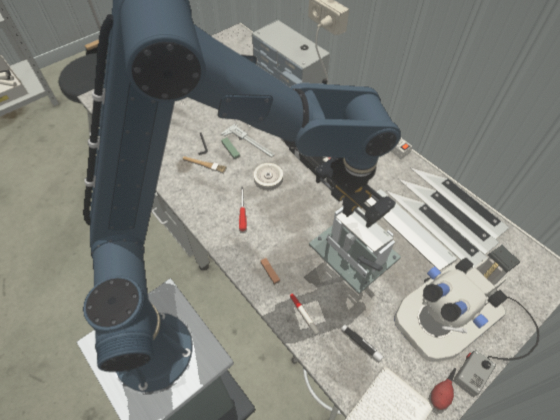

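Run:
```python
from h import *
np.set_printoptions(precision=4,suppress=True)
for f,z0 in(('wrist9.png',.1655),('wrist10.png',.1305)):
    L=load(f);X=cloud(L); Q=X[(abs(X[...,2]-z0)<.006)&(X[...,0]>.66)&(X[...,0]<.684)&(abs(X[...,1]+.132)<.065)]
    print(np.linalg.lstsq(np.c_[Q[:,:2]-[.672,-.13],np.ones(len(Q))],Q[:,2],rcond=None)[0])
s=2.9
c=lambda x,y:(170+x/s,25+y/s)
print('back',onplane(L,[c(90,63),c(610,63)],.130)[:,:2]);print('front',onplane(L,[c(83,311),c(577,311)],.126)[:,:2])
print('lips front inner, back inner',onplane(L,[c(135,321),c(540,316),c(125,48),c(545,47)],.128)[:,:2])
print('side lips inner',onplane(L,[c(52,90),c(60,285),c(618,90),c(613,283)],.128)[:,:2])
```

```text
[0.0027 0.0001 0.1656]
[ 0.0018 -0.0003  0.1306]
back [[ 0.6875 -0.061 ]
 [ 0.6877 -0.2124]]
front [[ 0.6162 -0.0549]
 [ 0.6161 -0.2066]]
lips front inner, back inner [[ 0.6131 -0.0712]
 [ 0.6145 -0.1948]
 [ 0.6919 -0.071 ]
 [ 0.6922 -0.1935]]
side lips inner [[ 0.6805 -0.049 ]
 [ 0.624  -0.0487]
 [ 0.6805 -0.2156]
 [ 0.6246 -0.2168]]
```

```bash
python3 -c "
from rig import bot
print(bot.hand_in())"
```

```text
the job is handed in; nothing more can be done
None
```

The job is done and handed in at about 26.4 s on the robot's clock. No verdict is reported.

**What I did:**
- I picked up the screwdriver by its handle and slid the shaft in level under the finger guard and under the pawl. I then tipped it up 27° and swung the pawl gently over to its parked side.
- I laid the screwdriver back where it came from and let go.
- I pressed the blade down on its middle with closed fingers, finishing with a push of about 19.5 N downward. A 6–8 N sideways component came with that push. I eased the load off before lifting away.

**Last checks:**
- **Pawl:** it lies over on the right.
- **Blade:** it has come down 35 mm, its top is at 0.1306 m, and it is level within about 0.1–0.2°. All edges sit inside the lips; the tightest gap I measured is about 2 mm, at the front lip.
- **Screwdriver:** it lies flat on the bench.
- **Other things:** the bystanders look unmoved by eye in the scene picture; I did not measure their positions again.
- **Robot:** it was clear of everything, with wrist force near 0.

**Where checks disagreed:** the wrist camera reads about 1.7 mm off sideways, which is within the stated calibration. A first plane fit of the blade showed a 0.5° slope, because it ran into a noisy edge zone; a tighter fit on the flat part brought it down to about 0.1°.

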